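# Hang the cleaning basket on the swinging drain hook

## Robot

A 6-joint arm with a two-finger parallel gripper is mounted at the origin on the work surface. World frame = base frame: x ahead of the robot, y to its left, z up, the work surface at z = 0. Lengths are in m, angles in rad, forces in N, time in s.
With the tool pointing down it reaches from about 0.35 to 0.775 m from the base axis. Payload 5.5 kg.
Tool frame: the origin (TCP) lies on the centre line of the jaws, within the pads' length; the fingertips stand 8 mm ahead of it and the grasp point (between the pads) lies 11 mm behind it; z points along the fingers, y is the direction in which the jaws open and shut (so a half turn about z gives the same grasp; the last joint's range is limited). The gripper opens to 85 mm and grips with 20 to 120 N. Pads are 22 mm wide; open, the fingers measure 114 mm over their backs; the gripper's body (76 mm by 85 mm) begins 54 mm behind the grasp point. The pads swing forward as they close: fully open they stand 13 mm farther back than shut.
Start: joints at [-0.14, 0.313, 0.046, 1.304, 0, 1.431], TCP at [0.575, -0, 0.239] pointing down, gripper open.
Joint ranges: [-2.76, 2.76], [-0.86, 1.69], [-1.03, 1.26], [-2.2, 2.34], [-1.47, 1.5], [-3.14, 3.14]. Speed limits (rad/s): [2.57, 2.57, 3.14, 3.14, 3.14, 3.14].

## Interface

Orientations are given as a unit quaternion [w, x, y, z].
In Python, from workcell import env gives the robot as it stands. The module is installed in compiled form; this text tells all that it offers.
- The arm moves only by the tool play_rows, never from a script. Its argument "steps" is a list of rows, each an object with "claw": the closure in counts, from 0 (fully open) to 255 (shut); "dp": the shift along the tool's x, y, z in m, a list of three; "angular": the turn, a rotation vector about the tool's x, y, z in degrees, a list of three. In form: [{"claw": claw, "dp": [dx, dy, dz], "angular": [wx, wy, wz]}, ...]. A call has exactly 8 rows; each row shifts and turns the commanded pose from where the row before left it, along the tool's axes as they then stand; what a row does not reach is not made up. A row lasts 1/12 s, in which the tool goes at most 41.7 mm and 7.16 degrees, less where a joint would pass 70% of its speed; a pose out of reach is approached as far as the arm can. A call is refused whole if a number of a shift passes 0.0417 or a number of a turn 7.16, either way. A call with a gripper value outside its range is refused whole. The fingers move at their own pace and stop on an object; "force" is the grip in N (left out, the last holds). Time passes only in rows, so rows that do not move let the fingers close, or fill a call up. It gives the time, the measured TCP pose, the force and the opening at its end, in the units of the state.
- env.get_state(): the state, without advancing time (a new reading comes with each control period).
- env.read_camera(name): name is "scene" or "side" or "wrist"; returns (picture, depth): 384x512x3 uint8, red, green, blue; 384x512 float32, m along the optical axis (not along the pixel's ray), 0 where there is no reading.
- env.calibration(name): a dict with "fx", "fy", "cx", "cy" (pixels), "world_from_camera" (4x4, takes a point from camera to world coordinates); the wrist camera has in their place "hand_eye" (4x4, takes a point from camera to tool coordinates, whose origin is the TCP and whose axes are the flange's). Camera axes: x right, y down, z forward; pixel columns grow to the right and rows downward; lengths in m; the calibration is good to about 2 mm. A picture is of the moment at which its call begins: read the wrist's pose just before it. calibration takes no time and is no camera call.
- env.hand_in(): hands the job in, once; it reports no verdict.
The state is a dict: "clock": time; "joint_pos": joint angles; "qvel": joint speeds; "tau": joint torques, N m; "tcp_pos": TCP position; "orientation": TCP orientation; "wrist_force": force on the tool from outside, world axes, zero at the start; "ft_torque": the same for the moment, N m; "finger_gap": finger opening in m.
Only numpy, scipy, OpenCV 4.12 (cv2) and the standard library are available. Lean on these libraries where they do the work, as an engineer would, in place of code of your own. Each camera call takes 0.05 s, during which the arm holds its last target. There are 200 camera calls.

## Task

The drain hook on the stand is swinging. Pick up the cleaning basket by one of its blue end lugs, press the top of its bail lightly against the inner side of the hook's shank and wait until the hook is still against it, then lower the bail into the hook's bowl until you feel the bowl take the weight; only then, with the hook plumb, let go, so that the basket hangs level and still. Be gentle with the hook and touch it only with the basket, keep the basket upright, do not drop it, and leave the bottles and the tape roll alone.

Things in the scene. Friction and masses are not known exactly. Their poses are not given: they have to be found in the camera images.
- stand: Fixed white stand. Origin on the table straight below the hook's pivot (pivot 325 mm up); x runs from there to the post, z up. Base plate 160 mm wide, x from -70 to +180 mm; drip tray on it, within 70 mm of the origin, rim 28 mm high. Post: diameter 22 mm at x = +145 mm, 357 mm high. Boom: 16 mm bar, axis 341 mm up, from the post to x = -12 mm.
- drop_rod: Steel sleeve, 10 mm round, under the boom's end, with the yellow hook clamped in it; together 0.37 kg. Origin at the pivot; axes as the stand's, turned by the swing. The sleeve's axis is at x = +12 mm, z from -22 to -83 mm. Swings almost freely in the stand's x-z plane, at first up to 0.3 rad, 0.5 to 0.8 s a cycle, for most of a minute; only its weight resists (about 1 N at 0.2 rad). Empty, it rests within 0.06 rad of plumb.
- hook_high (a point): On the drop rod at x = 0, z = -109.5 mm. The hook, of 7 mm bar, is clamped fast at an unknown drop: the axis of a fully seated bail lies here or up to 20 mm lower (must be felt). From that seat: the bowl's underside is 11 mm lower; the tip, on the side away from the post, ends 20 mm out and 25 mm higher; shank axis at x = +12 mm, as the sleeve's. Throat 23 mm wide at its mouth, 17 mm in the bowl.
- basket: Loose narrow steel basket with parts fixed in it, 0.2 to 0.33 kg, balanced about its middle. Origin at the centre of its underside, y along its length, z up; 44 (x) by 120 (y) by 36 mm high, upright at the start. Its bail is an 8 mm rod in the y-z plane: legs at y = +-28 mm up to z = 117 mm, joined by a shallow gable. The hook's tip passes through the window under it (48 mm wide, z 36 to 121).
- bail (a point): Peak of the bail's axis, x = 0, y = 0, z = 125 mm in the basket's frame; the rod's radius is 4 mm.
- lug_l (a point): Grip point of the blue plastic lug on the basket's +y end, at y = +92 mm, z = 24 mm. The lug is 12 mm thick (x), 52 mm long (y from 60 to 112) and 30 mm high (z from 6 to 36).
- lug_r (a point): Grip point of the like lug on the -y end, y = -92 mm.
- amber_bottle: Bystander: amber bottle, radius 32 mm, 130 mm high, origin at its base.
- clear_bottle: Bystander: clear bottle with a red cap, radius 30 mm, 150 mm high, origin at its base.
- tape_roll: Bystander: roll of copper tape lying flat, outer radius 45 mm, 25 mm high, origin at its base.
Things that resemble listed ones, but are neither listed nor needed, are in the scene too. There is more than one size of the basket; the job needs the middle-sized.

How it is judged:
On the way, in this order (a step that is already met when the one before it is completed fails the run):
1. the basket's bail rests against the drop rod or hook shank, above the bowl, and the hook has stopped swinging in that contact (contact force between basket and drop_rod above 0.08 N and horizontal distance between bail and drop_rod below 0.06 m and angular speed of drop_rod below 0.12 rad/s and z of bail in the frame of drop_rod between -0.1 and -0.03 m), for 0.4 s.
2. the bail bears on the hook's bowl while the basket is still held (contact force between basket and drop_rod above 0.8 N and contact force between the fingers and basket above 1 N and z of bail in the frame of drop_rod below -0.1 m and distance between bail and hook_high below 0.032 m and linear speed of basket below 0.04 m/s), for 0.1 s.
At the end, for the whole second after the job is handed in: The hook carries the released basket by its bail (over 1 N), the bail's peak within 18 mm of the line below the pivot and 30 mm of hook_high, the drop rod within 0.12 rad of plumb and below 0.5 rad/s, the basket upright within 0.2 rad and slower than 0.08 m/s (horizontal distance between bail and stand below 0.018 m and distance between bail and hook_high below 0.03 m and angle between drop_rod's own z axis and vertical below 0.12 rad and angular speed of drop_rod below 0.5 rad/s and linear speed of basket below 0.08 m/s and angle between basket's own z axis and vertical below 0.2 rad and contact force between basket and drop_rod above 1 N); the robot touches nothing.
It fails at once if the basket is forced against the hook with more than 12 N (contact force between basket and drop_rod above 12 N).
It fails at once if the gripper or arm touches the hook (contact force between any of the fingers, the arm and drop_rod above 0.5 N).
It fails at once if the basket is tipped by more than 0.6 rad (angle between basket's own z axis and vertical above 0.6 rad).
It fails at once if a bystander is moved more than 30 mm (distance of any of amber_bottle, clear_bottle, tape_roll from where it was at the start of the episode above 0.03 m).
It also fails if it takes over 70 s, if anything falls off the work surface, if the arm or the gripper's body presses on something with over 40 N, if the wrist force passes 120 N, or if a joint passes its speed limit or range.

## Working session

There is one attempt and no reset: what is moved stays moved. The work goes in short steps, Python scripts to look and compute and a tool call to move; the robot and the scene stay as the last step left them, time stands still between calls to the robot, and variables do not carry over. Pictures are saved under pics/ and viewed, about 8 in all and at most 12, crops included, and the job is handed in when it is done.

Besides the shell and the picture viewer there is one more tool, called after "Request:" by a JSON object that holds its "op" and its "data", one argument or row to a line. play_rows: Moves the arm, as the interface text tells. Its arguments: {"type":"object","properties":{"steps":{"type":"array","items":{"type":"object","properties":{"claw":{"type":"number"},"dp":{"type":"array","items":{"type":"number"}},"angular":{"type":"array","items":{"type":"number"}}}}},"force":{"type":"number"}},"required":["steps"]}

```bash
mkdir -p pics; cat > h.py <<'E'
import numpy as np, cv2
from workcell import env
from scipy.spatial.transform import Rotation as R
def T_cam(name):
    c=env.calibration(name)
    if name!='wrist': return c,np.array(c['world_from_camera'])
    s=env.get_state(); q=s['orientation']; T=np.eye(4)
    T[:3,:3]=R.from_quat([q[1],q[2],q[3],q[0]]).as_matrix(); T[:3,3]=s['tcp_pos']
    return c,T@np.array(c['hand_eye'])
def look(name,fn=None):
    c,T=T_cam(name); im,d=env.read_camera(name)
    u,v=np.meshgrid(np.arange(512),np.arange(384))
    P=np.stack([(u-c['cx'])/c['fx']*d,(v-c['cy'])/c['fy']*d,d],-1)@T[:3,:3].T+T[:3,3]
    P[d==0]=np.nan
    if fn: cv2.imwrite('pics/'+fn,im[...,::-1])
    return im,d,P
E
python3 - <<'E'
from h import *
a,d,P=look('scene'); b,d2,P2=look('side')
np.savez('s0.npz',a=a,P=P,b=b,P2=P2)
cv2.imwrite('pics/scene0.png',cv2.resize(a[...,::-1],(800,600))); cv2.imwrite('pics/side0.png',b[...,::-1])
for n in('scene','side'):
    T=T_cam(n)[1]; print(n,T[:3,3].round(3),T[:3,2].round(2))
s=env.get_state(); print({k:np.round(v,3) for k,v in s.items()})
E
```

```text
scene [ 1.167 -0.852  1.   ] [-0.55  0.61 -0.57]
side [ 0.054 -0.81   0.895] [ 0.29  0.72 -0.63]
{'clock': np.float64(0.1), 'joint_pos': array([-0.14 ,  0.314,  0.045,  1.304,  0.   ,  1.431]), 'qvel': array([ 0.001, -0.001,  0.004, -0.   , -0.   ,  0.   ]), 'tau': array([ 4.0000e-03, -4.8173e+01,  2.9924e+01,  1.3000e-02, -0.0000e+00,
        0.0000e+00]), 'tcp_pos': array([0.575, 0.   , 0.239]), 'orientation': array([-0.001,  0.707,  0.707, -0.   ]), 'wrist_force': array([ 0.009,  0.565, -0.167]), 'ft_torque': array([-0.007, -0.006,  0.01 ]), 'finger_gap': np.float64(0.085)}
```

View pics/scene0.png

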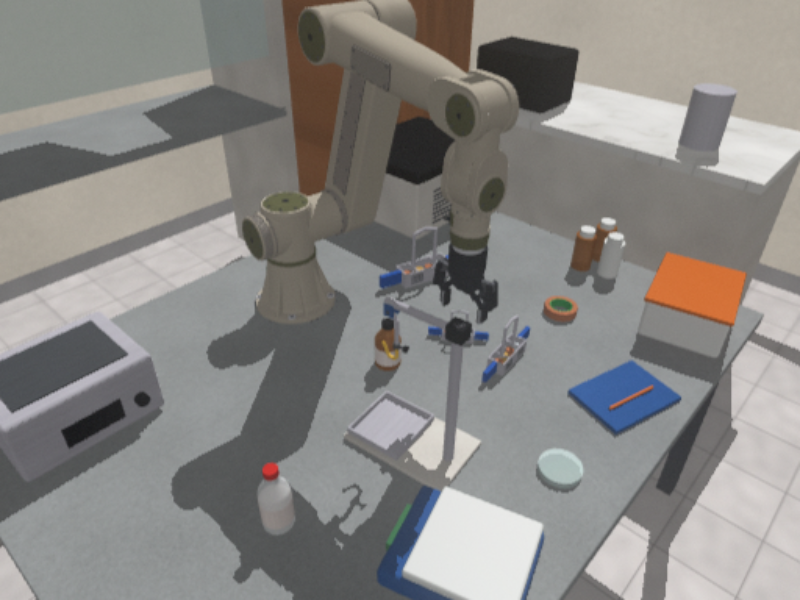

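View pics/side0.png

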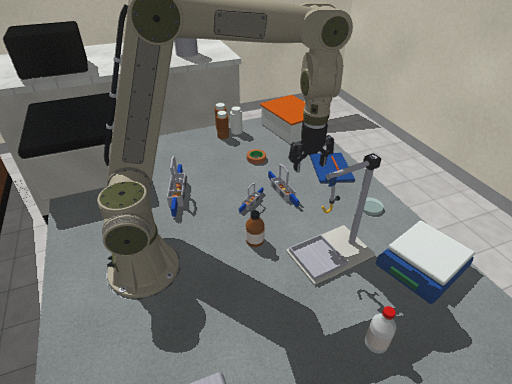

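Three baskets can be taken for the target. In the side view (512x384) they are at about (177,190) large, (252,200) small and (284,187), probably the middle one. The stand's post is near (360,200) and its base near (330,252). Next I measure all of these.

```bash
python3 - <<'E'
from h import *
z=np.load('s0.npz')
for im,P,n in((z['a'],z['P'],'scene'),(z['b'],z['P2'],'side')):
    hsv=cv2.cvtColor(im,cv2.COLOR_RGB2HSV)
    m=((hsv[...,0]>105)&(hsv[...,0]<128)&(hsv[...,1]>130)&(hsv[...,2]>60)&(P[...,2]<.2)&(P[...,2]>0.003)).astype(np.uint8)
    k,l,st,c=cv2.connectedComponentsWithStats(m)
    for i in range(1,k):
        if st[i,4]<12: continue
        p=P[l==i]; top=p[p[:,2]>np.nanpercentile(p[:,2],60)]
        print(n,'blue',c[i].round(0),st[i,4],np.nanmedian(top,0).round(3),'min',np.nanpercentile(p,3,0).round(3),'max',np.nanpercentile(p,97,0).round(3))
    # stand: post/boom
    Q=P.reshape(-1,3); 
    s=Q[(Q[:,2]>.332)&(Q[:,2]<.36)&(Q[:,0]>.3)&(Q[:,0]<.9)&(Q[:,1]<-.05)&(Q[:,1]>-.6)]
    if len(s): print(n,'boom',len(s),np.percentile(s,[2,50,98],axis=0).round(3)); u,_,vt=np.linalg.svd(s-s.mean(0),full_matrices=False); print(vt[0])
    s=Q[(Q[:,2]>.10)&(Q[:,2]<.32)&(Q[:,0]>.3)&(Q[:,0]<.9)&(Q[:,1]<-.1)&(Q[:,1]>-.6)]
    print(n,'mid',len(s)); H,xe,ye=np.histogram2d(s[:,0],s[:,1],bins=[np.arange(.3,.9,.02),np.arange(-.6,-.08,.02)])
    for i,j in np.argwhere(H>15): print(xe[i].round(2),ye[j].round(2),int(H[i,j]),end='; ')
    print()
    g=(im.min(-1)>60)&(P[...,2]>.05)&(P[...,2]<.2)&(P[...,1]>-.25)&(P[...,1]<.45)&(P[...,0]>.3)&(P[...,0]<.9)
    k,l,st,c=cv2.connectedComponentsWithStats(g.astype(np.uint8))
    for i in range(1,k):
        if st[i,4]>10: p=P[l==i]; print(n,'grey',c[i].round(0),st[i,4],p.min(0).round(3),p.max(0).round(3))
E
```

```text
scene blue [250. 178.] 97 [0.153 0.226 0.046] min [0.141 0.196 0.016] max [0.166 0.259 0.048]
scene blue [336. 212.] 23 [0.574 0.274 0.036] min [0.57  0.261 0.023] max [0.581 0.297 0.038]
scene blue [278. 211.] 26 [0.395 0.143 0.025] min [0.379 0.133 0.01 ] max [0.406 0.147 0.028]
scene blue [308. 214.] 28 [0.495 0.207 0.025] min [0.484 0.198 0.012] max [0.504 0.218 0.028]
scene blue [399. 253.] 1549 [0.857 0.253 0.013] min [0.781 0.166 0.007] max [0.941 0.367 0.015]
scene blue [313. 237.] 50 [0.594 0.104 0.036] min [0.587 0.079 0.015] max [0.6   0.126 0.039]
scene blue [273. 327.] 113 [ 0.742 -0.302  0.045] min [ 0.727 -0.346  0.04 ] max [ 0.758 -0.261  0.047]
scene blue [257. 360.] 86 [ 0.78  -0.414  0.046] min [ 0.768 -0.434  0.041] max [ 0.793 -0.379  0.047]
scene blue [245. 372.] 12 [ 0.774 -0.446  0.035] min [ 0.766 -0.449  0.017] max [ 0.777 -0.444  0.037]
scene boom 456 [[ 0.528 -0.186  0.333]
 [ 0.645 -0.172  0.346]
 [ 0.697 -0.145  0.358]]
[0.99282209 0.11334706 0.0381673 ]
scene mid 863
0.52 -0.52 23; 0.52 -0.5 57; 0.52 -0.18 21; 0.54 -0.52 20; 0.54 -0.5 125; 0.54 -0.48 44
[... 1327 characters left out ...]
442  0.011] max [ 0.918 -0.265  0.047]
side boom 457 [[ 0.521 -0.184  0.333]
 [ 0.63  -0.17   0.346]
 [ 0.691 -0.143  0.357]]
[-0.99307994 -0.10534427 -0.05191161]
side mid 970
0.5 -0.5 51; 0.5 -0.48 26; 0.52 -0.52 34; 0.52 -0.5 156; 0.52 -0.48 63; 0.52 -0.18 24; 0.54 -0.5 34; 0.54 -0.18 98; 0.56 -0.18 22; 0.66 -0.18 263; 0.66 -0.16 136; 0.68 -0.18 26; 
side grey [283. 173.] 80 [0.574 0.159 0.051] [0.588 0.227 0.13 ]
side grey [252. 186.] 23 [0.425 0.17  0.055] [0.456 0.193 0.089]
side grey [357. 218.] 251 [ 0.662 -0.169  0.05 ] [ 0.685 -0.148  0.2  ]
side grey [411. 233.] 241 [ 0.749 -0.25   0.061] [ 0.9   -0.205  0.072]
side grey [253. 233.] 60 [ 0.342 -0.051  0.05 ] [ 0.396 -0.003  0.077]
```

```bash
cat >> h.py <<'E'
from scipy.optimize import least_squares
def circ(p,cam,r):
    """centre of vertical cylinder of radius r from visible surface points"""
    x0=np.median(p[:,:2],0)+ (np.median(p[:,:2],0)-cam[:2])/np.linalg.norm(np.median(p[:,:2],0)-cam[:2])*r
    s=least_squares(lambda c:np.hypot(*(p[:,:2]-c).T)-r,x0,loss='soft_l1',f_scale=.001); return s.x,np.sqrt(np.mean(s.fun**2))
def box(Q,lo,hi):
    return Q[np.all((Q>lo)&(Q<hi),1)]
E
python3 - <<'E'
from h import *
z=np.load('s0.npz')
for P,n in((z['P'],'scene'),(z['P2'],'side')):
    cam=T_cam(n)[1][:3,3]; Q=P.reshape(-1,3)
    p=box(Q,[.64,-.2,.06],[.71,-.13,.32]); c,e=circ(p,cam,.011); print(n,'post',len(p),c.round(4),e.round(4))
    b=box(Q,[.50,-.21,.325],[.655,-.12,.352]); 
    t=b[b[:,2]>.346]; f=np.polyfit(t[:,0],t[:,1],1); print('boom top',len(t),t[:,2].mean().round(4),'slope',f[0].round(4),'y at .533',np.polyval(f,.533).round(4),'xmin',b[:,0].min().round(4))
    bp=box(Q,[.4,-.35,.003],[.8,-.05,.012]); h=cv2.minAreaRect(bp[:,:2].astype(np.float32)*1000); print('base',len(bp),h)
    rod=box(Q,[.48,-.21,.19],[.60,-.15,.318]); print('rod',len(rod),rod.min(0).round(3),rod.max(0).round(3))
    # basket
    k=box(Q,[.53,.07,.008],[.65,.32,.2]); 
    w=k[k[:,2]<.04]; h=cv2.minAreaRect(w[:,:2].astype(np.float32)*1000); print('basket',len(w),h,k.max(0).round(3))
    bl=k[k[:,2]>.05]; print('bail',len(bl),bl.min(0).round(3),bl.max(0).round(3),bl[bl[:,2]>.118].mean(0).round(3)); f=np.polyfit(bl[:,1],bl[:,0],1); print('slope',f[0].round(3))
E
```

```text
scene post 474 [ 0.6776 -0.1582] 0.0013
boom top 92 0.3478 slope 0.1298 y at .533 -0.178 xmin 0.5214
base 1185 ((600.0082397460938, -199.32015991210938), (297.517822265625, 387.52459716796875), 89.33463287353516)
rod 158 [ 0.51  -0.189  0.204] [ 0.572 -0.165  0.318]
basket 402 ((584.8717651367188, 188.79502868652344), (46.27280044555664, 225.3081512451172), 5.482229709625244) [0.614 0.301 0.128]
bail 83 [0.577 0.156 0.051] [0.592 0.221 0.128] [0.585 0.186 0.123]
slope -0.106
side post 487 [ 0.6763 -0.1553] 0.0014
boom top 103 0.3477 slope 0.1224 y at .533 -0.1748 xmin 0.5193
base 1101 ((597.7220458984375, -199.78005981445312), (296.9099426269531, 392.8196716308594), 89.40226745605469)
rod 155 [ 0.518 -0.186  0.209] [ 0.575 -0.164  0.318]
basket 403 ((579.6001586914062, 190.7218475341797), (47.8005485534668, 220.643798828125), 5.451672554016113) [0.608 0.3   0.13 ]
bail 80 [0.574 0.159 0.051] [0.588 0.227 0.13 ] [0.58  0.189 0.123]
slope -0.096
```

```bash
cat >> h.py <<'E'
def Rt(yaw,tilt): # yaw world z (rad), tilt deg (body leaning to +y)
    return R.from_euler('z',yaw)*R.from_matrix([[0,1,0],[1,0,0],[0,0,-1]])*R.from_euler('y',-tilt,degrees=True)
def cur():
    s=env.get_state(); q=s['orientation']; return np.array(s['tcp_pos']),R.from_quat([q[1],q[2],q[3],q[0]]),s
def plan(p,Rd=None):
    """total shift in current tool axes (mm), turn (deg), and shift in desired tool axes"""
    x,r,s=cur(); Rd=Rd or r; d=np.array(p)-x
    print('world d',(d*1e3).round(1),'tool dp mm',(r.inv().apply(d)*1e3).round(1),'in final axes',(Rd.inv().apply(d)*1e3).round(1),'turn deg',(r.inv()*Rd).as_rotvec(degrees=True).round(2))
E
python3 - <<'E'
from h import *
yaw=0.097; Rd=Rt(yaw,20); g=np.array([.582-.092*np.sin(yaw),.190+.092*np.cos(yaw),.028])
zt=Rd.apply([0,0,1]); tcp=g+.011*zt; print(tcp,zt)
plan(tcp-.10*zt,Rd); plan(tcp,Rd)
E
```

```text
[0.57345435 0.27782299 0.01766338] [ 0.03312395 -0.34041237 -0.93969262]
world d [  -4.4  311.8 -126.9] tool dp mm [311.8  -4.2 127. ] in final axes [335.4  25.8  12.9] turn deg [ -1.06 -20.    -5.48]
world d [  -1.1  277.7 -220.9] tool dp mm [277.7  -0.7 220.9] in final axes [335.4  25.8 112.9] turn deg [ -1.06 -20.    -5.48]
```

Request:
{"op": "play_rows", "data": {
  "steps": [
    {"claw": 0,"dp": [0.039,-0.0005,0],"angular": [0,0,0]},
    {"claw": 0,"dp": [0.039,-0.0005,0],"angular": [0,0,0]},
    {"claw": 0,"dp": [0.039,-0.0005,0],"angular": [0,0,0]},
    {"claw": 0,"dp": [0.039,-0.0005,0],"angular": [0,0,0]},
    {"claw": 60,"dp": [0.039,-0.0005,0],"angular": [0,0,0]},
    {"claw": 100,"dp": [0.039,-0.0005,0],"angular": [0,0,0]},
    {"claw": 100,"dp": [0.039,-0.0005,0],"angular": [0,0,0]},
    {"claw": 100,"dp": [0.039,-0.0005,0],"angular": [0,0,0]}
  ],
  "force": 110
}}

```text
clock: 0.77
tcp_pos: [0.5704, 0.3138, 0.2388]
orientation: [-0.0, 0.707, 0.707, -0.0]
wrist_force: [-0.4, 0.5, -0.2]
finger_gap: 0.052
```

Request:
{"op": "play_rows", "data": {
  "steps": [
    {"claw": 100,"dp": [0,0,0.01],"angular": [-0.2,-4,-1.1]},
    {"claw": 100,"dp": [0,0,0.01],"angular": [-0.2,-4,-1.1]},
    {"claw": 100,"dp": [0,0,0.01],"angular": [-0.2,-4,-1.1]},
    {"claw": 100,"dp": [0,0,0.01],"angular": [-0.2,-4,-1.1]},
    {"claw": 100,"dp": [0,0,0.01],"angular": [-0.2,-4,-1.1]},
    {"claw": 100,"dp": [0,0,0.01],"angular": [0,0,0]},
    {"claw": 100,"dp": [0,0,0],"angular": [0,0,0]},
    {"claw": 100,"dp": [0,0,0],"angular": [0,0,0]}
  ]
}}

```text
clock: 1.43
tcp_pos: [0.5713, 0.3015, 0.1796]
orientation: [0.128, 0.662, 0.729, -0.118]
wrist_force: [0.5, -0.4, -0.1]
finger_gap: 0.0518
```

```bash
python3 - <<'E'
from h import *
yaw=0.097; Rd=Rt(yaw,20); g=np.array([.582-.092*np.sin(yaw),.190+.092*np.cos(yaw),.028])
zt=Rd.apply([0,0,1]); tcp=g+.011*zt; plan(tcp,Rd)
im,d,P=look('wrist','w1.png')
hsv=cv2.cvtColor(im,cv2.COLOR_RGB2HSV)
m=((hsv[...,0]>105)&(hsv[...,0]<128)&(hsv[...,1]>130)&(hsv[...,2]>60)&(P[...,2]<.06)&(P[...,2]>.003)).astype(np.uint8)
k,l,st,c=cv2.connectedComponentsWithStats(m)
for i in range(1,k):
    if st[i,4]<40: continue
    p=P[l==i]; t=p[p[:,2]>.030].astype(np.float32)
    print(c[i].round(),st[i,4],np.nanmax(p[:,2]).round(3)); 
    if len(t)>20: print(len(t),t.mean(0).round(4),cv2.minAreaRect(t[:,:2]*1000))
print(cur()[2]['clock'],cur()[2]['finger_gap'],cur()[2]['joint_pos'].round(2))
E
```

```text
world d [   2.1  -23.7 -161.9] tool dp mm [3.320e+01 1.000e-01 1.602e+02] in final axes [ 33.   -0.2 160.3] turn deg [-0.09  0.06  0.04]
[466. 174.] 9680 0.014
[255. 143.] 603 0.037
514 [0.5752 0.2841 0.035 ] ((575.545654296875, 280.7720642089844), (10.930034637451172, 51.530086517333984), 5.46518611907959)
[178. 185.] 370 0.026
[ 99. 221.] 171 0.026
[361. 356.] 522 0.045
278 [ 0.8571 -0.2124  0.0386] ((858.8751831054688, -214.1953125), (62.15809631347656, 18.941564559936523), 18.29921531677246)
1.4833 0.051937855779968164 [ 0.5   0.61  0.32  1.42 -0.32  2.  ]
```

View pics/w1.png

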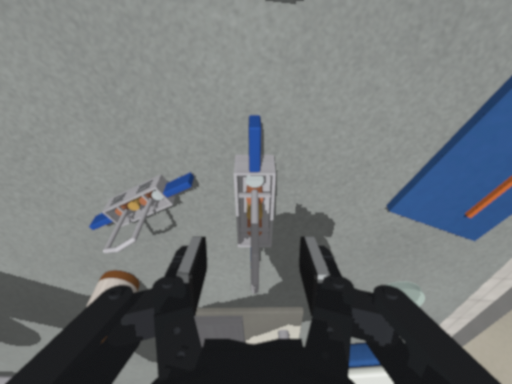

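The wrist view shows the middle basket's lug at (255,143), with a 51.5 x 11 mm top at z 0.036, as listed. Between the small basket (left, 145,205) and the blue pad, this is the right one. I go in now.

Request:
{"op": "play_rows", "data": {
  "steps": [
    {"claw": 100,"dp": [0.0044,0.00025,0.016],"angular": [0,0,0]},
    {"claw": 100,"dp": [0.0044,0.00025,0.016],"angular": [0,0,0]},
    {"claw": 100,"dp": [0.0044,0.00025,0.016],"angular": [0,0,0]},
    {"claw": 100,"dp": [0.0044,0.00025,0.016],"angular": [0,0,0]},
    {"claw": 100,"dp": [0.0044,0.00025,0.016],"angular": [0,0,0]},
    {"claw": 100,"dp": [0.0044,0.00025,0.016],"angular": [0,0,0]},
    {"claw": 100,"dp": [0.0044,0.00025,0.016],"angular": [0,0,0]},
    {"claw": 100,"dp": [0.0044,0.00025,0.016],"angular": [0,0,0]}
  ]
}}

```text
clock: 2.15
tcp_pos: [0.5761, 0.291, 0.0493]
orientation: [0.129, 0.662, 0.729, -0.115]
wrist_force: [-0.4, 0.0, 0.8]
finger_gap: 0.0519
```

Request:
{"op": "play_rows", "data": {
  "steps": [
    {"claw": 100,"dp": [0,0,0.008],"angular": [0,0,0]},
    {"claw": 100,"dp": [0,0,0.008],"angular": [0,0,0]},
    {"claw": 100,"dp": [0,0,0.008],"angular": [0,0,0]},
    {"claw": 100,"dp": [0,0,0.0075],"angular": [0,0,0]},
    {"claw": 100,"dp": [0,0,0],"angular": [0,0,0]},
    {"claw": 100,"dp": [0,0,0],"angular": [0,0,0]},
    {"claw": 150,"dp": [0,0,0],"angular": [0,0,0]},
    {"claw": 170,"dp": [0,0,0],"angular": [0,0,0]}
  ]
}}

```text
clock: 2.82
tcp_pos: [0.5766, 0.2808, 0.0194]
orientation: [0.129, 0.662, 0.729, -0.116]
wrist_force: [0.8, 0.1, -0.1]
finger_gap: 0.0296
```

```bash
python3 - <<'E'
from h import *
im,d,P=look('side','s2.png'); 
cv2.imwrite('pics/s2c.png',cv2.resize(im[100:260,200:400,::-1],(800,640))[:600])
s=cur()[2]; print(s['tcp_pos'],s['wrist_force'],s['finger_gap'],s['clock'])
E
```

```text
[0.57649876 0.28081627 0.01941545] [0.26920653 0.00174674 0.44498352] 0.028569327084278867 2.8667
```

View pics/s2c.png

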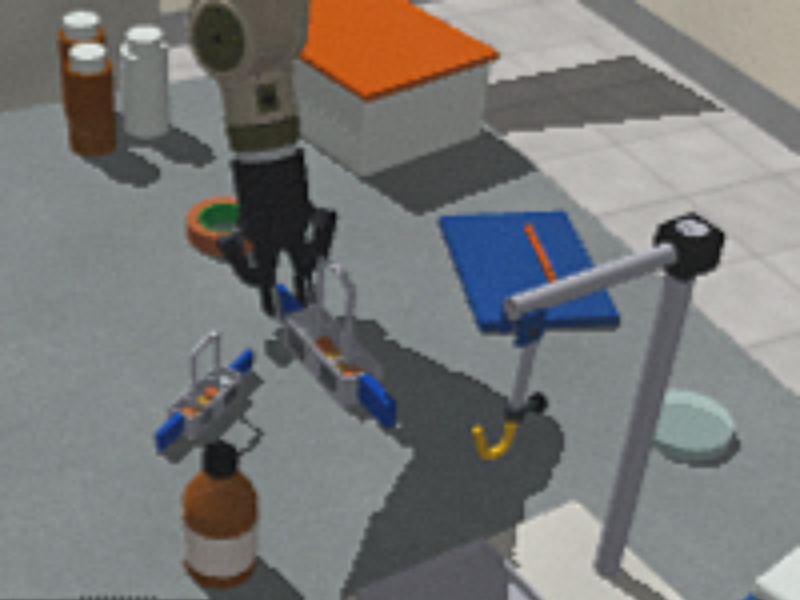

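The fingers straddle the lug (crop 290,300). The hook is swinging at crop (495,445), and the amber bottle at (220,510) is clear of the path. I close and lift.

Request:
{"op": "play_rows", "data": {
  "steps": [
    {"claw": 200,"dp": [0,0,0],"angular": [0,0,0]},
    {"claw": 225,"dp": [0,0,0],"angular": [0,0,0]},
    {"claw": 255,"dp": [0,0,0],"angular": [0,0,0]},
    {"claw": 255,"dp": [0,0,0],"angular": [0,0,0]},
    {"claw": 255,"dp": [0,0,0],"angular": [0,0,0]},
    {"claw": 255,"dp": [0,0,0],"angular": [0,0,0]},
    {"claw": 255,"dp": [0,0,0],"angular": [0,0,0]},
    {"claw": 255,"dp": [0,0,0],"angular": [0,0,0]}
  ],
  "force": 115
}}

```text
clock: 3.53
tcp_pos: [0.5762, 0.2808, 0.0194]
orientation: [0.129, 0.662, 0.729, -0.116]
wrist_force: [-2.6, 1.5, 5.6]
finger_gap: 0.0101
```

Request:
{"op": "play_rows", "data": {
  "steps": [
    {"claw": 255,"dp": [-0.0017,0,-0.0047],"angular": [0,0,0]},
    {"claw": 255,"dp": [-0.0017,0,-0.0047],"angular": [0,0,0]},
    {"claw": 255,"dp": [-0.0034,0,-0.0094],"angular": [0,0,0]},
    {"claw": 255,"dp": [-0.0034,0,-0.0094],"angular": [0,0,0]},
    {"claw": 255,"dp": [-0.0034,0,-0.0094],"angular": [0,0,0]},
    {"claw": 255,"dp": [-0.0034,0,-0.0094],"angular": [0,0,0]},
    {"claw": 255,"dp": [0,0,0],"angular": [0,0,0]},
    {"claw": 255,"dp": [0,0,0],"angular": [0,0,0]}
  ]
}}

```text
clock: 4.2
tcp_pos: [0.5768, 0.281, 0.07]
orientation: [0.129, 0.662, 0.729, -0.115]
wrist_force: [-0.4, -0.0, -3.3]
finger_gap: 0.0098
```

```bash
cat >> h.py <<'E'
def basket(Q,lug,n=''):
    """fit held basket in a region around: print lug ends, bail"""
    pass
E
python3 - <<'E'
from h import *
s=cur()[2]; print(s['tcp_pos'].round(4),s['wrist_force'].round(2),s['ft_torque'].round(3),s['finger_gap'],s['clock'])
for n in('scene','side'):
    im,d,P=look(n,n+'3.png'); np.save(n+'3.npy',P); Q=P.reshape(-1,3)
    hsv=cv2.cvtColor(im,cv2.COLOR_RGB2HSV)
    m=(hsv[...,0]>105)&(hsv[...,0]<128)&(hsv[...,1]>130)&(P[...,0]>.54)&(P[...,0]<.63)&(P[...,1]<.32)&(P[...,1]>.05)&(P[...,2]>.02)
    p=P[m]; r=p[p[:,1]<.15]; 
    if len(r): t=r[r[:,2]>np.percentile(r[:,2],95)-.004]; print(n,'lug_r top',len(r),t.mean(0).round(4),r.min(0).round(3),r.max(0).round(3))
    bl=box(Q,[.55,.14,.11],[.62,.235,.22]); t=bl[bl[:,2]>bl[:,2].max()-.006]; print('bail',len(bl),bl.min(0).round(3),bl.max(0).round(3),t.mean(0).round(4)); 
E
```

```text
[0.5768 0.281  0.07  ] [-0.38 -0.02 -3.32] [ 0.794  0.157 -0.039] 0.00983572248921486 4.2
scene lug_r top 59 [0.595  0.1054 0.0851] [0.586 0.079 0.063] [0.603 0.132 0.09 ]
bail 76 [0.579 0.155 0.114] [0.593 0.221 0.18 ] [0.588  0.1859 0.177 ]
side lug_r top 76 [0.5892 0.1064 0.0837] [0.582 0.079 0.058] [0.608 0.14  0.087]
bail 76 [0.575 0.16  0.112] [0.589 0.226 0.179] [0.5806 0.1911 0.1758]
```

```bash
cat >> h.py <<'E'
O=np.array([.533,-.175]); A=.1255; ex=np.array([np.cos(A),np.sin(A)]); ey=np.array([-np.sin(A),np.cos(A)])
def S2W(x,y,z): return np.array([*(O+x*ex+y*ey),z])
def W2S(p): p=np.atleast_2d(p); d=p[:,:2]-O; return np.c_[d@ex,d@ey,p[:,2]]
BT=np.array([.007,-.0920,.1056]) # bail-tcp at yaw .097 world
BT=R.from_euler('z',A-.097).apply(BT)
def hook_track(n,name='side'):
    out=[]
    for i in range(n):
        t=env.get_state()['clock']; im,d,P=look(name)
        hsv=cv2.cvtColor(im,cv2.COLOR_RGB2HSV)
        m=(hsv[...,0]>15)&(hsv[...,0]<32)&(hsv[...,1]>140)&(hsv[...,2]>90)&(P[...,2]>.1)&(P[...,2]<.28)
        s=W2S(P[m]); s=s[(abs(s[:,0])<.12)&(abs(s[:,1])<.03)]
        out.append((t,len(s),*np.round(np.r_[s.mean(0),s.min(0),s.max(0)],4)))
    return np.array(out)
E
python3 - <<'E'
from h import *
plan(S2W(-.08,0,.275)-BT,Rt(A,20))
for n in('side','scene'):
    o=hook_track(14,n); print(n); print(np.round(o[:,[0,1,2,4,5,7,8,10]],3))
z=np.load('s0.npz')
Q=z['P2'].reshape(-1,3)
for n,c in(('amber',[.25,-.15,.03,.48,.12,.16]),):
    b=box(Q,c[:3],c[3:]); print(n,np.median(b,0),b.min(0),b.max(0))
E
```

```text
world d [-131.9 -373.8  100.9] tool dp mm [-372.1 -167.4   28.1] in final axes [-367.5 -177.6   26.4] turn deg [-0.54  0.01 -1.54]
side
[[ 4.30e+00  4.50e+01 -1.80e-02  2.23e-01 -3.50e-02  2.08e-01  0.00e+00
   2.44e-01]
 [ 4.35e+00  4.10e+01 -1.10e-02  2.22e-01 -2.90e-02  2.07e-01  5.00e-03
   2.42e-01]
 [ 4.40e+00  4.20e+01 -3.00e-03  2.22e-01 -2.40e-02  2.08e-01  1.10e-02
   2.39e-01]
 [ 4.45e+00  4.50e+01  4.00e-03  2.21e-01 -1.80e-02  2.07e-01  2.00e-02
   2.38e-01]
 [ 4.50e+00  4.00e+01  7.00e-03  2.22e-01 -1.40e-02  2.08e-01  2.20e-02
   2.38e-01]
 [ 4.55e+00  4.00e+01  8.00e-03  2.21e-01 -1.20e-02  2.06e-01  2.30e-02
   2.38e-01]
 [ 4.60e+00  4.00e+01  6.00e-03  2.22e-01 -1.60e-02  2.08e-01  2.20e-02
   2.38e-01]
 [ 4.65e+00  4.00e+01 -0.00e+00  2.21e-01 -2.20e-02  2.09e-01  1.70e-02
   2.37e-01]
 [ 4.70e+00  4.40e+01 -7.00e-03  2.22e-01 -2.70e-02  2.08e-01  8.00e-03
   2.39e-01]
 [ 4.75e+00  4.30e+01 -1.50e-02  2.23e-01 -3.40e-02  2.07e-01  0.00e+00
   2.42e-01]
 [ 4.80e+00  4.40e+01 -2.00e-02  2.24e-01 -3.70e-02  2.08e-01 -3.00e-03
   2.45e-01]
 [ 4.85e+00  4.40e+01 -2.20e-
[... 840 characters left out ...]
 3.00e+01 -1.30e-02  2.25e-01 -2.60e-02  2.10e-01  9.00e-03
   2.43e-01]
 [ 5.40e+00  2.90e+01 -1.80e-02  2.28e-01 -3.20e-02  2.12e-01  2.00e-03
   2.44e-01]
 [ 5.45e+00  2.90e+01 -2.20e-02  2.25e-01 -3.40e-02  2.10e-01 -1.00e-03
   2.46e-01]
 [ 5.50e+00  2.90e+01 -2.10e-02  2.26e-01 -3.50e-02  2.07e-01  1.00e-03
   2.45e-01]
 [ 5.55e+00  3.20e+01 -1.90e-02  2.26e-01 -3.30e-02  2.09e-01  1.00e-03
   2.44e-01]
 [ 5.60e+00  3.00e+01 -1.40e-02  2.26e-01 -2.90e-02  2.10e-01  6.00e-03
   2.42e-01]
 [ 5.65e+00  3.10e+01 -7.00e-03  2.24e-01 -2.20e-02  2.10e-01  1.40e-02
   2.40e-01]]
amber [ 0.36681416 -0.03625549  0.08296633] [ 0.34152369 -0.1445258   0.03010962] [0.46250984 0.00494315 0.13291487]
```

The hook swings about ±0.15 rad with a 0.62 s period, around a rest offset of roughly -0.05 rad. Its tip top is near 0.240 and its underside near 0.205, so the seat is near 0.215 (small drop). I lift, turn and carry the basket to the open side of the hook.

Request:
{"op": "play_rows", "data": {
  "steps": [
    {"claw": 255,"dp": [-0.0022,0,-0.006],"angular": [0,0,0]},
    {"claw": 255,"dp": [-0.0043,0,-0.0118],"angular": [-0.1,0,-0.3]},
    {"claw": 255,"dp": [-0.0043,0,-0.0118],"angular": [-0.1,0,-0.3]},
    {"claw": 255,"dp": [-0.0043,0,-0.0118],"angular": [-0.1,0,-0.3]},
    {"claw": 255,"dp": [-0.0065,0,-0.0177],"angular": [-0.1,0,-0.3]},
    {"claw": 255,"dp": [-0.0043,0,-0.0118],"angular": [-0.1,0,-0.3]},
    {"claw": 255,"dp": [-0.0043,0,-0.0118],"angular": [0,0,0]},
    {"claw": 255,"dp": [-0.0043,0,-0.0118],"angular": [0,0,0]}
  ]
}}

```text
clock: 6.37
tcp_pos: [0.5764, 0.2807, 0.1717]
orientation: [0.131, 0.652, 0.738, -0.114]
wrist_force: [0.1, -0.1, -3.2]
finger_gap: 0.0096
```

Request:
{"op": "play_rows", "data": {
  "steps": [
    {"claw": 255,"dp": [-0.007,-0.0065,0.0025],"angular": [0,0,0]},
    {"claw": 255,"dp": [-0.0135,-0.0129,0.0049],"angular": [0,0,0]},
    {"claw": 255,"dp": [-0.0135,-0.0129,0.0049],"angular": [0,0,0]},
    {"claw": 255,"dp": [-0.0135,-0.0129,0.0049],"angular": [0,0,0]},
    {"claw": 255,"dp": [-0.0135,-0.0129,0.0049],"angular": [0,0,0]},
    {"claw": 255,"dp": [-0.0135,-0.0129,0.0049],"angular": [0,0,0]},
    {"claw": 255,"dp": [-0.0135,-0.0129,0.0049],"angular": [0,0,0]},
    {"claw": 255,"dp": [-0.0135,-0.0129,0.0049],"angular": [0,0,0]}
  ]
}}

```text
clock: 7.03
tcp_pos: [0.4932, 0.1607, 0.1709]
orientation: [0.131, 0.652, 0.738, -0.114]
wrist_force: [-0.3, -0.1, -1.9]
finger_gap: 0.0099
```

Request:
{"op": "play_rows", "data": {
  "steps": [
    {"claw": 255,"dp": [-0.0135,-0.0129,0.0049],"angular": [0,0,0]},
    {"claw": 255,"dp": [-0.0135,-0.0129,0.0049],"angular": [0,0,0]},
    {"claw": 255,"dp": [-0.0135,-0.0129,0.0049],"angular": [0,0,0]},
    {"claw": 255,"dp": [-0.0135,-0.0129,0.0049],"angular": [0,0,0]},
    {"claw": 255,"dp": [-0.007,-0.0065,0.0025],"angular": [0,0,0]},
    {"claw": 255,"dp": [0,0,0],"angular": [0,0,0]},
    {"claw": 255,"dp": [0,0,0],"angular": [0,0,0]},
    {"claw": 255,"dp": [0,0,0],"angular": [0,0,0]}
  ]
}}

```text
clock: 7.7
tcp_pos: [0.4449, 0.0903, 0.1703]
orientation: [0.131, 0.652, 0.738, -0.114]
wrist_force: [0.1, 0.8, -2.8]
finger_gap: 0.01
```

```bash
python3 - <<'E'
from h import *
plan(S2W(-.08,0,.275)-BT,Rt(A,20)); x,r,s=cur(); print(W2S(x+BT).round(4),s['clock'],s['wrist_force'].round(2),s['finger_gap'])
print(r.as_matrix().round(3))
E
```

```text
world d [  -0.9 -183.5   -0.9] tool dp mm [-170.7  -23.7   63. ] in final axes [-170.7  -23.8   63.1] turn deg [ 0.08 -0.01 -0.07]
[[-0.0562  0.182   0.2759]] 7.7 [ 0.12  0.82 -2.84] 0.009962638099997971
[[-0.116  0.992  0.044]
 [ 0.933  0.124 -0.339]
 [-0.342  0.002 -0.94 ]]
```

Request:
{"op": "play_rows", "data": {
  "steps": [
    {"claw": 255,"dp": [-0.007,-0.0009,0.0025],"angular": [0,0,0]},
    {"claw": 255,"dp": [-0.0142,-0.002,0.0053],"angular": [0,0,0]},
    {"claw": 255,"dp": [-0.0142,-0.002,0.0053],"angular": [0,0,0]},
    {"claw": 255,"dp": [-0.0142,-0.002,0.0053],"angular": [0,0,0]},
    {"claw": 255,"dp": [-0.0142,-0.002,0.0053],"angular": [0,0,0]},
    {"claw": 255,"dp": [-0.0142,-0.002,0.0053],"angular": [0,0,0]},
    {"claw": 255,"dp": [-0.0142,-0.002,0.0053],"angular": [0,0,0]},
    {"claw": 255,"dp": [-0.0142,-0.002,0.0053],"angular": [0,0,0]}
  ]
}}

```text
clock: 8.37
tcp_pos: [0.4435, -0.0255, 0.1687]
orientation: [0.13, 0.651, 0.739, -0.115]
wrist_force: [0.1, 0.2, -3.1]
finger_gap: 0.0101
```

Request:
{"op": "play_rows", "data": {
  "steps": [
    {"claw": 255,"dp": [-0.0142,-0.002,0.0053],"angular": [0,0,0]},
    {"claw": 255,"dp": [-0.0142,-0.002,0.0053],"angular": [0,0,0]},
    {"claw": 255,"dp": [-0.0142,-0.002,0.0053],"angular": [0,0,0]},
    {"claw": 255,"dp": [-0.0142,-0.002,0.0053],"angular": [0,0,0]},
    {"claw": 255,"dp": [-0.007,-0.001,0.0025],"angular": [0,0,0]},
    {"claw": 255,"dp": [0,0,0],"angular": [0,0,0]},
    {"claw": 255,"dp": [0,0,0],"angular": [0,0,0]},
    {"claw": 255,"dp": [0,0,0],"angular": [0,0,0]}
  ]
}}

```text
clock: 9.03
tcp_pos: [0.4427, -0.0929, 0.1683]
orientation: [0.13, 0.651, 0.739, -0.115]
wrist_force: [0.5, -0.2, -3.3]
finger_gap: 0.0097
```

```bash
cat >> h.py <<'E'
def bail_see(im,P,guess):
    """bail bar points (grey, not yellow) near the guess in stand frame: top band"""
    S=W2S(P.reshape(-1,3)); S=S[np.isfinite(S).all(1)]
    k=S[(abs(S[:,0]-guess[0])<.02)&(abs(S[:,1]-guess[1])<.035)&(S[:,2]>guess[2]-.03)&(S[:,2]<guess[2]+.015)]
    t=k[k[:,2]>k[:,2].max()-.008]; return len(k),t.mean(0).round(4),k.min(0).round(4),k.max(0).round(4)
E
python3 - <<'E'
from h import *
plan(S2W(-.08,0,.275)-BT,Rt(A,20)); x,r,s=cur(); g=W2S(x+BT)[0]; print(g.round(4),s['clock'],s['wrist_force'].round(2))
for n in('scene','side'):
    im,d,P=look(n,n+'4.png'); print(n,bail_see(im,P,g))
cv2.imwrite('pics/c4.png',np.hstack([cv2.resize(cv2.imread('pics/%s4.png'%n)[y:y+150,x:x+100],(400,600),interpolation=cv2.INTER_CUBIC) for n,x,y in(('scene',215,170),('side',275,140))]))
o=hook_track(13,'side'); print(o[:,[0,2,4,5,8]].round(3))
E
```

```text
world d [ 1.3 -0.3  1.1] tool dp mm [-0.9  1.3 -0.9] in final axes [-0.9  1.3 -0.9] turn deg [-0.04 -0.01 -0.01]
[-0.0813  0.0005  0.2739] 9.0333 [ 0.55 -0.16 -3.27]
scene (65, array([-7.790e-02,  1.000e-04,  2.727e-01]), array([-0.084 , -0.0298,  0.2439]), array([-0.0736,  0.0312,  0.2771]))
side (83, array([-0.0819,  0.0047,  0.2723]), array([-0.0855, -0.027 ,  0.2442]), array([-0.076 ,  0.0354,  0.277 ]))
[[ 9.133e+00 -3.300e-02  2.060e-01 -8.800e-02  6.000e-03]
 [ 9.183e+00 -3.800e-02  2.050e-01 -8.900e-02  2.000e-03]
 [ 9.233e+00 -4.200e-02  2.060e-01 -8.900e-02 -3.000e-03]
 [ 9.283e+00 -4.000e-02  2.060e-01 -9.000e-02 -2.000e-03]
 [ 9.333e+00 -3.600e-02  2.070e-01 -8.800e-02 -0.000e+00]
 [ 9.383e+00 -3.200e-02  2.060e-01 -8.700e-02  1.000e-02]
 [ 9.433e+00 -3.000e-02  2.040e-01 -8.900e-02  1.200e-02]
 [ 9.483e+00 -2.700e-02  2.030e-01 -8.900e-02  1.700e-02]
 [ 9.533e+00 -2.400e-02  2.040e-01 -8.900e-02  2.100e-02]
 [ 9.583e+00 -2.400e-02  2.040e-01 -8.800e-02  2.200e-02]
 [ 9.633e+00 -1.900e-02  2.080e-01 -8.500e-02  1.900e-02]
 [ 9.683e+00 -2.700e-02  2.050e-01 -8.700e-02  1.400e-02]
 [ 9.733e+00 -2.900e-02  2.060e-01 -8.800e-02  7.000e-03]]
```

View pics/c4.png

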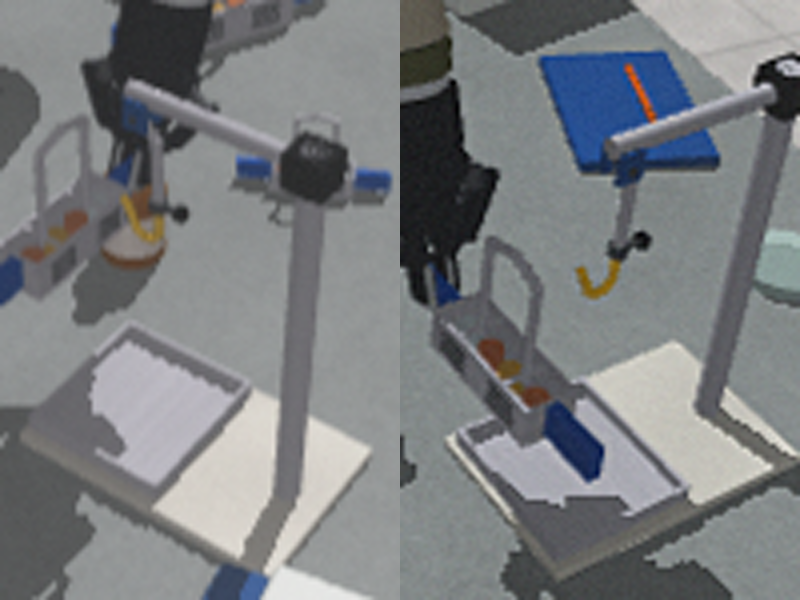

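The bail (left panel 65,130; right 515,250) is on the open side of the hook and in plane with it, and the basket is upright. I lower to contact height (above the tip) and close in slowly.

Request:
{"op": "play_rows", "data": {
  "steps": [
    {"claw": 255,"dp": [0.0018,0,0.005],"angular": [0,0,0]},
    {"claw": 255,"dp": [0.0018,0,0.005],"angular": [0,0,0]},
    {"claw": 255,"dp": [0.0016,0.004,0.0045],"angular": [0,0,0]},
    {"claw": 255,"dp": [0,0.012,0],"angular": [0,0,0]},
    {"claw": 255,"dp": [0,0.013,0],"angular": [0,0,0]},
    {"claw": 255,"dp": [0,0.013,0],"angular": [0,0,0]},
    {"claw": 255,"dp": [0,0.008,0],"angular": [0,0,0]},
    {"claw": 255,"dp": [0,0.004,0],"angular": [0,0,0]}
  ]
}}

```text
clock: 10.45
tcp_pos: [0.4974, -0.0867, 0.1525]
orientation: [0.13, 0.652, 0.738, -0.115]
wrist_force: [0.2, 0.2, -3.3]
finger_gap: 0.0101
```

Request:
{"op": "play_rows", "data": {
  "steps": [
    {"claw": 255,"dp": [0,0.001,0],"angular": [0,0,0]},
    {"claw": 255,"dp": [0,0.001,0],"angular": [0,0,0]},
    {"claw": 255,"dp": [0,0.001,0],"angular": [0,0,0]},
    {"claw": 255,"dp": [0,0.001,0],"angular": [0,0,0]},
    {"claw": 255,"dp": [0,0.001,0],"angular": [0,0,0]},
    {"claw": 255,"dp": [0,0.001,0],"angular": [0,0,0]},
    {"claw": 255,"dp": [0,0.0005,0],"angular": [0,0,0]},
    {"claw": 255,"dp": [0,0.0005,0],"angular": [0,0,0]}
  ]
}}

```text
clock: 11.12
tcp_pos: [0.5032, -0.0859, 0.1531]
orientation: [0.13, 0.652, 0.738, -0.115]
wrist_force: [0.6, 0.2, -3.9]
finger_gap: 0.0101
```

```bash
python3 - <<'E'
from h import *
x,r,s=cur(); print(W2S(x+BT).round(4),s['clock'],s['wrist_force'].round(2),(r.inv()*Rt(A,20)).as_rotvec(degrees=True).round(2))
o=hook_track(10,'scene'); print(o[:,[0,2,4,8,10]].round(3))
E
```

```text
[[-2.030e-02 -1.000e-04  2.587e-01]] 11.1167 [ 0.62  0.19 -3.92] [-0.02  0.02 -0.05]
[[ 1.1117e+01 -1.5000e-02  2.2200e-01  2.0000e-03  2.3400e-01]
 [ 1.1167e+01 -1.5000e-02  2.2100e-01  2.0000e-03  2.3200e-01]
 [ 1.1217e+01 -1.2000e-02  2.2300e-01  4.0000e-03  2.3600e-01]
 [ 1.1267e+01 -1.2000e-02  2.2300e-01  8.0000e-03  2.3800e-01]
 [ 1.1317e+01 -7.0000e-03  2.2500e-01  1.6000e-02  2.4000e-01]
 [ 1.1367e+01 -1.0000e-03  2.2600e-01  2.0000e-02  2.4400e-01]
 [ 1.1417e+01  3.0000e-03  2.2400e-01  2.3000e-02  2.3800e-01]
 [ 1.1467e+01  6.0000e-03  2.2400e-01  2.6000e-02  2.3800e-01]
 [ 1.1517e+01  1.0000e-03  2.2500e-01  2.3000e-02  2.4000e-01]
 [ 1.1567e+01 -1.0000e-03  2.2400e-01  1.8000e-02  2.3800e-01]]
```

Request:
{"op": "play_rows", "data": {
  "steps": [
    {"claw": 255,"dp": [0,0.0005,0],"angular": [0,0,0]},
    {"claw": 255,"dp": [0,0.0005,0],"angular": [0,0,0]},
    {"claw": 255,"dp": [0,0.0005,0],"angular": [0,0,0]},
    {"claw": 255,"dp": [0,0.0005,0],"angular": [0,0,0]},
    {"claw": 255,"dp": [0,0.0005,0],"angular": [0,0,0]},
    {"claw": 255,"dp": [0,0.0005,0],"angular": [0,0,0]},
    {"claw": 255,"dp": [0,0.0005,0],"angular": [0,0,0]},
    {"claw": 255,"dp": [0,0.0005,0],"angular": [0,0,0]}
  ]
}}

```text
clock: 12.28
tcp_pos: [0.5073, -0.0854, 0.153]
orientation: [0.13, 0.652, 0.738, -0.115]
wrist_force: [-0.5, -0.8, -3.2]
finger_gap: 0.01
```

Request:
{"op": "play_rows", "data": {
  "steps": [
    {"claw": 255,"dp": [0,0.0004,0],"angular": [0,0,0]},
    {"claw": 255,"dp": [0,0.0004,0],"angular": [0,0,0]},
    {"claw": 255,"dp": [0,0.0004,0],"angular": [0,0,0]},
    {"claw": 255,"dp": [0,0.0004,0],"angular": [0,0,0]},
    {"claw": 255,"dp": [0,0.0004,0],"angular": [0,0,0]},
    {"claw": 255,"dp": [0,0.0004,0],"angular": [0,0,0]},
    {"claw": 255,"dp": [0,0.0004,0],"angular": [0,0,0]},
    {"claw": 255,"dp": [0,0.0004,0],"angular": [0,0,0]}
  ]
}}

```text
clock: 12.95
tcp_pos: [0.5104, -0.085, 0.153]
orientation: [0.13, 0.652, 0.738, -0.115]
wrist_force: [0.6, 0.7, -3.0]
finger_gap: 0.0101
```

Request:
{"op": "play_rows", "data": {
  "steps": [
    {"claw": 255,"dp": [0,0.0004,0],"angular": [0,0,0]},
    {"claw": 255,"dp": [0,0.0004,0],"angular": [0,0,0]},
    {"claw": 255,"dp": [0,0.0004,0],"angular": [0,0,0]},
    {"claw": 255,"dp": [0,0.0004,0],"angular": [0,0,0]},
    {"claw": 255,"dp": [0,0.0004,0],"angular": [0,0,0]},
    {"claw": 255,"dp": [0,0.0004,0],"angular": [0,0,0]},
    {"claw": 255,"dp": [0,0.0004,0],"angular": [0,0,0]},
    {"claw": 255,"dp": [0,0.0004,0],"angular": [0,0,0]}
  ]
}}

```text
clock: 13.62
tcp_pos: [0.5136, -0.0846, 0.153]
orientation: [0.13, 0.652, 0.738, -0.115]
wrist_force: [0.8, -0.0, -2.7]
finger_gap: 0.0099
```

Request:
{"op": "play_rows", "data": {
  "steps": [
    {"claw": 255,"dp": [0,0.0004,0],"angular": [0,0,0]},
    {"claw": 255,"dp": [0,0.0004,0],"angular": [0,0,0]},
    {"claw": 255,"dp": [0,0.0004,0],"angular": [0,0,0]},
    {"claw": 255,"dp": [0,0.0004,0],"angular": [0,0,0]},
    {"claw": 255,"dp": [0,0.0004,0],"angular": [0,0,0]},
    {"claw": 255,"dp": [0,0.0004,0],"angular": [0,0,0]},
    {"claw": 255,"dp": [0,0.0004,0],"angular": [0,0,0]},
    {"claw": 255,"dp": [0,0.0004,0],"angular": [0,0,0]}
  ]
}}

```text
clock: 14.28
tcp_pos: [0.5167, -0.0842, 0.153]
orientation: [0.13, 0.652, 0.738, -0.115]
wrist_force: [0.4, -0.4, -3.4]
finger_gap: 0.0102
```

```bash
python3 - <<'E'
from h import *
x,r,s=cur(); print(W2S(x+BT).round(4),s['clock'],s['wrist_force'].round(2),s['ft_torque'].round(3))
o=hook_track(12,'scene'); print(o[:,[0,2,4,8,10]].round(3))
E
```

```text
[[-6.700e-03 -2.000e-04  2.586e-01]] 14.2833 [ 0.42 -0.38 -3.39] [0.777 0.016 0.04 ]
[[ 1.4283e+01 -1.3000e-02  2.2900e-01  4.0000e-03  2.4300e-01]
 [ 1.4333e+01 -7.0000e-03  2.2600e-01  8.0000e-03  2.4300e-01]
 [ 1.4383e+01 -4.0000e-03  2.2100e-01  1.1000e-02  2.4100e-01]
 [ 1.4433e+01 -1.0000e-03  2.2100e-01  1.5000e-02  2.3400e-01]
 [ 1.4483e+01  1.0000e-03  2.2100e-01  2.0000e-02  2.3200e-01]
 [ 1.4533e+01  4.0000e-03  2.2300e-01  2.2000e-02  2.3600e-01]
 [ 1.4583e+01  4.0000e-03  2.2300e-01  2.2000e-02  2.3700e-01]
 [ 1.4633e+01  1.0000e-03  2.2300e-01  1.9000e-02  2.3800e-01]
 [ 1.4683e+01 -0.0000e+00  2.2000e-01  1.5000e-02  2.3300e-01]
 [ 1.4733e+01 -2.0000e-03  2.2100e-01  1.0000e-02  2.4100e-01]
 [ 1.4783e+01 -8.0000e-03  2.2600e-01  8.0000e-03  2.4000e-01]
 [ 1.4833e+01 -1.2000e-02  2.2800e-01  4.0000e-03  2.4300e-01]]
```

Request:
{"op": "play_rows", "data": {
  "steps": [
    {"claw": 255,"dp": [0,0.0003,0],"angular": [0,0,0]},
    {"claw": 255,"dp": [0,0.0003,0],"angular": [0,0,0]},
    {"claw": 255,"dp": [0,0.0003,0],"angular": [0,0,0]},
    {"claw": 255,"dp": [0,0.0003,0],"angular": [0,0,0]},
    {"claw": 255,"dp": [0,0.0003,0],"angular": [0,0,0]},
    {"claw": 255,"dp": [0,0.0003,0],"angular": [0,0,0]},
    {"claw": 255,"dp": [0,0.0003,0],"angular": [0,0,0]},
    {"claw": 255,"dp": [0,0.0003,0],"angular": [0,0,0]}
  ]
}}

```text
clock: 15.55
tcp_pos: [0.5191, -0.0839, 0.153]
orientation: [0.13, 0.652, 0.738, -0.115]
wrist_force: [0.3, 0.5, -2.6]
finger_gap: 0.0099
```

Request:
{"op": "play_rows", "data": {
  "steps": [
    {"claw": 255,"dp": [0,0.0003,0],"angular": [0,0,0]},
    {"claw": 255,"dp": [0,0.0003,0],"angular": [0,0,0]},
    {"claw": 255,"dp": [0,0.0003,0],"angular": [0,0,0]},
    {"claw": 255,"dp": [0,0.0003,0],"angular": [0,0,0]},
    {"claw": 255,"dp": [0,0.0003,0],"angular": [0,0,0]},
    {"claw": 255,"dp": [0,0.0003,0],"angular": [0,0,0]},
    {"claw": 255,"dp": [0,0.0003,0],"angular": [0,0,0]},
    {"claw": 255,"dp": [0,0.0003,0],"angular": [0,0,0]}
  ]
}}

```text
clock: 16.22
tcp_pos: [0.5216, -0.0836, 0.153]
orientation: [0.13, 0.652, 0.738, -0.115]
wrist_force: [-0.4, -0.1, -4.0]
finger_gap: 0.0097
```

Request:
{"op": "play_rows", "data": {
  "steps": [
    {"claw": 255,"dp": [0,0.0003,0],"angular": [0,0,0]},
    {"claw": 255,"dp": [0,0.0003,0],"angular": [0,0,0]},
    {"claw": 255,"dp": [0,0.0003,0],"angular": [0,0,0]},
    {"claw": 255,"dp": [0,0.0003,0],"angular": [0,0,0]},
    {"claw": 255,"dp": [0,0.0003,0],"angular": [0,0,0]},
    {"claw": 255,"dp": [0,0.0003,0],"angular": [0,0,0]},
    {"claw": 255,"dp": [0,0.0003,0],"angular": [0,0,0]},
    {"claw": 255,"dp": [0,0.0003,0],"angular": [0,0,0]}
  ]
}}

```text
clock: 16.88
tcp_pos: [0.5239, -0.0833, 0.153]
orientation: [0.13, 0.652, 0.738, -0.115]
wrist_force: [0.5, -0.6, -2.8]
finger_gap: 0.0096
```

```bash
python3 - <<'E'
from h import *
x,r,s=cur(); print(W2S(x+BT).round(4),s['clock'],s['wrist_force'].round(2),s['ft_torque'].round(3))
o=hook_track(12,'scene'); print(o[:,[0,2,4,8,10]].round(3))
E
```

```text
[[ 5.000e-04 -1.000e-04  2.586e-01]] 16.8833 [ 0.55 -0.59 -2.82] [ 0.795  0.083 -0.03 ]
[[ 1.6883e+01  0.0000e+00  2.2700e-01  1.5000e-02  2.4200e-01]
 [ 1.6933e+01 -1.0000e-03  2.2500e-01  1.4000e-02  2.4100e-01]
 [ 1.6983e+01 -1.0000e-03  2.2500e-01  1.4000e-02  2.4100e-01]
 [ 1.7033e+01 -0.0000e+00  2.2600e-01  1.4000e-02  2.4100e-01]
 [ 1.7083e+01 -0.0000e+00  2.2700e-01  1.5000e-02  2.4000e-01]
 [ 1.7133e+01  0.0000e+00  2.2600e-01  1.5000e-02  2.3900e-01]
 [ 1.7183e+01 -0.0000e+00  2.2700e-01  1.5000e-02  2.4200e-01]
 [ 1.7233e+01 -0.0000e+00  2.2700e-01  1.5000e-02  2.4100e-01]
 [ 1.7283e+01 -0.0000e+00  2.2700e-01  1.4000e-02  2.4100e-01]
 [ 1.7333e+01  0.0000e+00  2.2600e-01  1.4000e-02  2.4200e-01]
 [ 1.7383e+01  0.0000e+00  2.2600e-01  1.5000e-02  2.3800e-01]
 [ 1.7433e+01 -0.0000e+00  2.2600e-01  1.3000e-02  2.4000e-01]]
```

The hook has stood still against the bail for over 0.5 s and is near plumb. I press one more millimetre and hold, so step 1 is certain.

Request:
{"op": "play_rows", "data": {
  "steps": [
    {"claw": 255,"dp": [0,0.0003,0],"angular": [0,0,0]},
    {"claw": 255,"dp": [0,0.0003,0],"angular": [0,0,0]},
    {"claw": 255,"dp": [0,0.0003,0],"angular": [0,0,0]},
    {"claw": 255,"dp": [0,0.0003,0],"angular": [0,0,0]},
    {"claw": 255,"dp": [0,0,0],"angular": [0,0,0]},
    {"claw": 255,"dp": [0,0,0],"angular": [0,0,0]},
    {"claw": 255,"dp": [0,0,0],"angular": [0,0,0]},
    {"claw": 255,"dp": [0,0,0],"angular": [0,0,0]}
  ]
}}

```text
clock: 18.15
tcp_pos: [0.525, -0.0832, 0.153]
orientation: [0.13, 0.652, 0.738, -0.115]
wrist_force: [-0.7, 0.2, -3.2]
finger_gap: 0.0101
```

```bash
python3 - <<'E'
from h import *
x,r,s=cur(); print(W2S(x+BT).round(4),s['clock'],s['wrist_force'].round(2),s['ft_torque'].round(3))
o=hook_track(8,'side'); print(o[:,[0,2,4,8,10]].round(3))
im,d,P=look('scene','c5s.png'); im2,d2,P2=look('side','c5t.png')
cv2.imwrite('pics/c5.png',np.hstack([cv2.resize(cv2.imread('pics/%s.png'%n)[y:y+90,x:x+60],(400,600),interpolation=cv2.INTER_CUBIC) for n,x,y in(('c5s',230,180),('c5t',305,160))]))
z=np.load('s0.npz')
for k in('P','P2'):
    S=W2S(z[k].reshape(-1,3)); S=S[np.isfinite(S).all(1)]
    for a in np.arange(.205,.32,.008):
        q=S[(abs(S[:,0])<.07)&(abs(S[:,1])<.04)&(S[:,2]>a)&(S[:,2]<a+.008)]
        if len(q): print(k,a.round(3),len(q),q[:,:2].min(0).round(3),q[:,:2].max(0).round(3))
E
```

```text
[[ 1.600e-03 -1.000e-04  2.586e-01]] 18.15 [-0.7   0.19 -3.16] [ 0.767  0.072 -0.017]
[[ 1.815e+01 -2.000e-03  2.020e-01  1.200e-02  2.380e-01]
 [ 1.820e+01 -2.000e-03  2.020e-01  1.100e-02  2.380e-01]
 [ 1.825e+01 -2.000e-03  2.020e-01  1.300e-02  2.400e-01]
 [ 1.830e+01 -2.000e-03  2.010e-01  1.100e-02  2.400e-01]
 [ 1.835e+01 -3.000e-03  2.020e-01  1.100e-02  2.400e-01]
 [ 1.840e+01 -2.000e-03  2.010e-01  1.300e-02  2.380e-01]
 [ 1.845e+01 -2.000e-03  2.020e-01  1.200e-02  2.380e-01]
 [ 1.850e+01 -2.000e-03  2.000e-01  1.200e-02  2.380e-01]]
P 0.205 13 [-0.008 -0.006] [0.014 0.001]
P 0.213 7 [-0.011 -0.004] [ 0.017 -0.001]
P 0.221 12 [-0.016 -0.007] [0.018 0.001]
P 0.229 9 [-0.023 -0.006] [ 0.018 -0.   ]
P 0.237 17 [-0.016 -0.01 ] [0.039 0.005]
P 0.245 26 [ 0.008 -0.011] [0.038 0.001]
P 0.253 7 [ 0.012 -0.007] [0.018 0.003]
P 0.261 9 [ 0.01  -0.008] [0.018 0.003]
P 0.269 8 [ 0.011 -0.007] [0.018 0.003]
P 0.277 8 [ 0.011 -0.008] [0.019 0.002]
P 0.285 10 [ 0.01  -0.006] [0.018 0.004]
P 0.293 8 [ 0.011 -0.006] [0.017 0.003]
P 0.301 8 [ 0.012 -0.007] [ 0.018 -0.002]
P 0.309 12 [-0.005 -0.013] [0.015 0.007]
P 0.317 21 [-0.007 -0.015] [0.013 0.006]
P2 0.205 11 [-0.003 -0.002] [0.018 0.001]
P2 0.213 10 [-0.006 -0.001] [0.023 0.003]
P2 0.221 11 [-0.011 -0.002] [0.019 0.002]
P2 0.229 11 [-0.015 -0.003] [0.021 0.005]
P2 0.237 9 [-0.015 -0.005] [0.038 0.004]
P2 0.245 29 [ 0.009 -0.007] [0.042 0.007]
P2 0.253 14 [ 0.011 -0.004] [0.042 0.005]
P2 0.261 9 [ 0.01  -0.005] [0.018 0.005]
P2 0.269 6 [ 0.009 -0.005] [0.015 0.001]
P2 0.277 7 [ 0.01  -0.003] [0.016 0.001]
P2 0.285 9 [ 0.01  -0.005] [0.018 0.002]
P2 0.293 10 [ 0.008 -0.004] [0.018 0.003]
P2 0.301 5 [ 0.009 -0.004] [0.015 0.003]
P2 0.309 11 [-0.011 -0.01 ] [0.003 0.012]
P2 0.317 25 [-0.012 -0.011] [0.01  0.013]
```

View pics/c5.png

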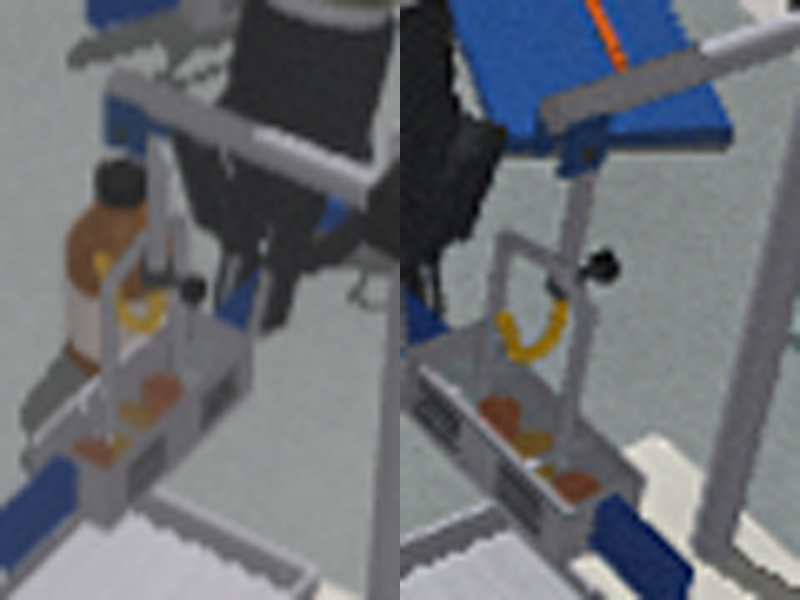

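The hook hangs inside the bail window under its peak (left 150,300; right 535,335), and the knob points toward the post. There is a slight collar at z 0.24–0.255. I back off slowly so that the hook follows, then lower past the collar.

Request:
{"op": "play_rows", "data": {
  "steps": [
    {"claw": 255,"dp": [0,-0.0005,0],"angular": [0,0,0]},
    {"claw": 255,"dp": [0,-0.0005,0],"angular": [0,0,0]},
    {"claw": 255,"dp": [0,-0.0005,0],"angular": [0,0,0]},
    {"claw": 255,"dp": [0,-0.0005,0],"angular": [0,0,0]},
    {"claw": 255,"dp": [0,-0.0005,0],"angular": [0,0,0]},
    {"claw": 255,"dp": [0,-0.0005,0],"angular": [0,0,0]},
    {"claw": 255,"dp": [0,-0.0005,0],"angular": [0,0,0]},
    {"claw": 255,"dp": [0,-0.0005,0],"angular": [0,0,0]}
  ]
}}

```text
clock: 19.32
tcp_pos: [0.5211, -0.0837, 0.153]
orientation: [0.13, 0.652, 0.738, -0.115]
wrist_force: [0.1, -0.1, -3.4]
finger_gap: 0.01
```

Request:
{"op": "play_rows", "data": {
  "steps": [
    {"claw": 255,"dp": [0,-0.0005,0],"angular": [0,0,0]},
    {"claw": 255,"dp": [0,-0.0005,0],"angular": [0,0,0]},
    {"claw": 255,"dp": [0,-0.0005,0],"angular": [0,0,0]},
    {"claw": 255,"dp": [0,-0.0005,0],"angular": [0,0,0]},
    {"claw": 255,"dp": [0,-0.0005,0],"angular": [0,0,0]},
    {"claw": 255,"dp": [0,-0.0005,0],"angular": [0,0,0]},
    {"claw": 255,"dp": [0,-0.0005,0],"angular": [0,0,0]},
    {"claw": 255,"dp": [0,-0.0005,0],"angular": [0,0,0]}
  ]
}}

```text
clock: 19.98
tcp_pos: [0.5171, -0.0842, 0.153]
orientation: [0.13, 0.652, 0.738, -0.115]
wrist_force: [-0.3, -0.4, -3.4]
finger_gap: 0.0098
```

```bash
python3 - <<'E'
from h import *
x,r,s=cur(); print(W2S(x+BT).round(4),s['clock'],s['wrist_force'].round(2),s['ft_torque'].round(3))
o=hook_track(13,'side'); print(o[:,[0,2,4,8,10]].round(3))
E
```

```text
[[-6.400e-03 -1.000e-04  2.586e-01]] 19.9833 [-0.29 -0.42 -3.43] [ 0.795  0.104 -0.066]
[[ 1.9983e+01 -6.0000e-03  2.0100e-01  9.0000e-03  2.4000e-01]
 [ 2.0033e+01 -7.0000e-03  2.0200e-01  1.1000e-02  2.3900e-01]
 [ 2.0083e+01 -6.0000e-03  2.0000e-01  1.0000e-02  2.4100e-01]
 [ 2.0133e+01 -6.0000e-03  2.0100e-01  8.0000e-03  2.3900e-01]
 [ 2.0183e+01 -6.0000e-03  1.9900e-01  9.0000e-03  2.3900e-01]
 [ 2.0233e+01 -6.0000e-03  2.0000e-01  9.0000e-03  2.3900e-01]
 [ 2.0283e+01 -8.0000e-03  2.0200e-01  9.0000e-03  2.4100e-01]
 [ 2.0333e+01 -7.0000e-03  2.0200e-01  9.0000e-03  2.4100e-01]
 [ 2.0383e+01 -7.0000e-03  2.0100e-01  8.0000e-03  2.4200e-01]
 [ 2.0433e+01 -7.0000e-03  2.0100e-01  1.0000e-02  2.4000e-01]
 [ 2.0483e+01 -7.0000e-03  2.0100e-01  8.0000e-03  2.3900e-01]
 [ 2.0533e+01 -7.0000e-03  2.0100e-01  9.0000e-03  2.4100e-01]
 [ 2.0583e+01 -7.0000e-03  2.0100e-01  8.0000e-03  2.4100e-01]]
```

Request:
{"op": "play_rows", "data": {
  "steps": [
    {"claw": 255,"dp": [0.0007,0,0.0019],"angular": [0,0,0]},
    {"claw": 255,"dp": [0.0007,0,0.0019],"angular": [0,0,0]},
    {"claw": 255,"dp": [0.0007,0,0.0019],"angular": [0,0,0]},
    {"claw": 255,"dp": [0.0007,0,0.0019],"angular": [0,0,0]},
    {"claw": 255,"dp": [0.0007,0,0.0019],"angular": [0,0,0]},
    {"claw": 255,"dp": [0.0007,0,0.0019],"angular": [0,0,0]},
    {"claw": 255,"dp": [0.0007,0,0.0019],"angular": [0,0,0]},
    {"claw": 255,"dp": [0.0007,0,0.0019],"angular": [0,0,0]}
  ]
}}

```text
clock: 21.3
tcp_pos: [0.5171, -0.0841, 0.1366]
orientation: [0.13, 0.652, 0.738, -0.115]
wrist_force: [-0.2, -0.3, -3.6]
finger_gap: 0.0102
```

Request:
{"op": "play_rows", "data": {
  "steps": [
    {"claw": 255,"dp": [0.0007,0.0001,0.0019],"angular": [0,0,0]},
    {"claw": 255,"dp": [0.0007,0.0001,0.0019],"angular": [0,0,0]},
    {"claw": 255,"dp": [0.0007,0.0001,0.0019],"angular": [0,0,0]},
    {"claw": 255,"dp": [0.0007,0.0001,0.0019],"angular": [0,0,0]},
    {"claw": 255,"dp": [0.0007,0.0001,0.0019],"angular": [0,0,0]},
    {"claw": 255,"dp": [0.0007,0.0001,0.0019],"angular": [0,0,0]},
    {"claw": 255,"dp": [0,0,0],"angular": [0,0,0]},
    {"claw": 255,"dp": [0,0,0],"angular": [0,0,0]}
  ]
}}

```text
clock: 21.97
tcp_pos: [0.5176, -0.084, 0.1245]
orientation: [0.13, 0.652, 0.738, -0.115]
wrist_force: [-0.0, -0.1, -3.8]
finger_gap: 0.0099
```

```bash
python3 - <<'E'
from h import *
x,r,s=cur(); g=W2S(x+BT)[0]; print(g.round(4),s['clock'],s['wrist_force'].round(2),s['ft_torque'].round(3))
o=hook_track(5,'side'); print(o[:,[0,2,4,8,10]].round(3))
F=[]; 
for i in range(6):
    s=env.get_state(); F.append(np.r_[s['wrist_force'],s['ft_torque']]); look('side','c6t.png')
print(np.mean(F,0).round(2),np.std(F,0).round(2))
look('scene','c6s.png')
cv2.imwrite('pics/c6.png',np.hstack([cv2.resize(cv2.imread('pics/%s.png'%n)[y:y+90,x:x+60],(400,600),interpolation=cv2.INTER_CUBIC) for n,x,y in(('c6s',230,180),('c6t',305,160))]))
E
```

```text
[-0.0058 -0.      0.2301] 21.9667 [-0.04 -0.12 -3.79] [0.8   0.146 0.018]
[[ 2.1967e+01 -6.0000e-03  1.9400e-01  1.2000e-02  2.3900e-01]
 [ 2.2017e+01 -7.0000e-03  1.9500e-01  1.1000e-02  2.4000e-01]
 [ 2.2067e+01 -8.0000e-03  1.9000e-01  9.0000e-03  2.3900e-01]
 [ 2.2117e+01 -7.0000e-03  1.9100e-01  8.0000e-03  2.4100e-01]
 [ 2.2167e+01 -8.0000e-03  1.9000e-01  8.0000e-03  2.4000e-01]]
[-0.32 -0.03 -2.98  0.8   0.09 -0.01] [0.3  0.74 0.6  0.03 0.03 0.02]
```

View pics/c6.png

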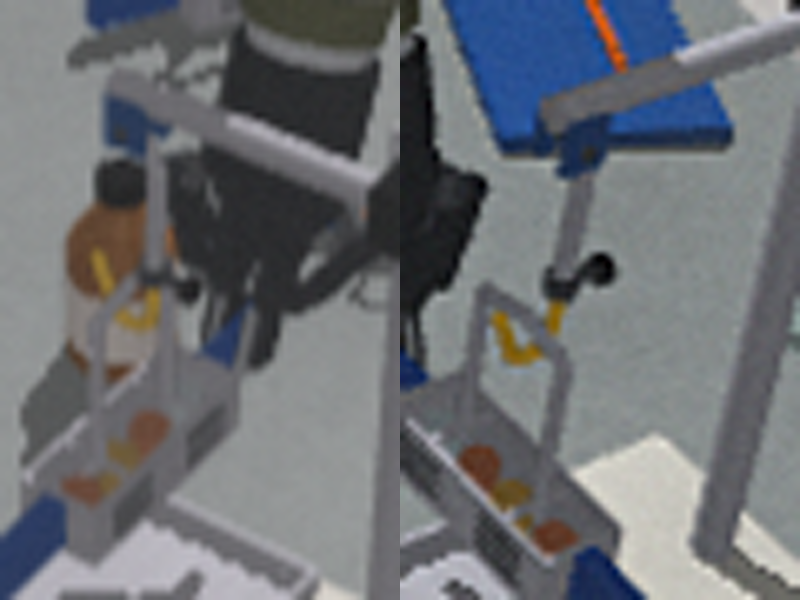

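The bail rod sits in the throat between tip (490,325) and shank (555,320) in the right panel, and the hook is still. I lower until it bears.

Request:
{"op": "play_rows", "data": {
  "steps": [
    {"claw": 255,"dp": [0.00034,0.0001,0.00094],"angular": [0,0,0]},
    {"claw": 255,"dp": [0.00034,0.0001,0.00094],"angular": [0,0,0]},
    {"claw": 255,"dp": [0.00034,0.0001,0.00094],"angular": [0,0,0]},
    {"claw": 255,"dp": [0.00034,0.0001,0.00094],"angular": [0,0,0]},
    {"claw": 255,"dp": [0.00034,0.0001,0.00094],"angular": [0,0,0]},
    {"claw": 255,"dp": [0.00034,0.0001,0.00094],"angular": [0,0,0]},
    {"claw": 255,"dp": [0.00034,0.0001,0.00094],"angular": [0,0,0]},
    {"claw": 255,"dp": [0.00034,0.0001,0.00094],"angular": [0,0,0]}
  ]
}}

```text
clock: 23.23
tcp_pos: [0.5185, -0.0839, 0.1165]
orientation: [0.13, 0.652, 0.738, -0.115]
wrist_force: [0.1, 0.9, -3.7]
finger_gap: 0.0104
```

Request:
{"op": "play_rows", "data": {
  "steps": [
    {"claw": 255,"dp": [0.00014,0,0.00038],"angular": [0,0,0]},
    {"claw": 255,"dp": [0.00014,0,0.00038],"angular": [0,0,0]},
    {"claw": 255,"dp": [0.00014,0,0.00038],"angular": [0,0,0]},
    {"claw": 255,"dp": [0.00014,0,0.00038],"angular": [0,0,0]},
    {"claw": 255,"dp": [0.00014,0,0.00038],"angular": [0,0,0]},
    {"claw": 255,"dp": [0.00014,0,0.00038],"angular": [0,0,0]},
    {"claw": 255,"dp": [0,0,0],"angular": [0,0,0]},
    {"claw": 255,"dp": [0,0,0],"angular": [0,0,0]}
  ]
}}

```text
clock: 23.9
tcp_pos: [0.5185, -0.0839, 0.1142]
orientation: [0.13, 0.652, 0.738, -0.115]
wrist_force: [-0.0, -0.0, -3.8]
finger_gap: 0.01
```

```bash
cat >> h.py <<'E'
def force(n=5,name='side'):
    F=[];h=[]
    for i in range(n):
        s=env.get_state(); F.append(np.r_[s['wrist_force'],s['ft_torque']]); h.append(hook_track(1,name)[0][[2,8]])
    x=cur()[0]; print('bail',W2S(x+BT).round(4)[0],'t',s['clock'],'F,T',np.mean(F,0).round(2),'hook x',np.round(h,4).T.tolist())
E
python3 -c "
from h import *
force()"
```

```text
bail [-4.900e-03 -1.000e-04  2.199e-01] t 24.1 F,T [ 0.22 -0.1  -3.24  0.79  0.09  0.01] hook x [[-0.0059, -0.0068, -0.0066, -0.0072, -0.0076], [0.0101, 0.0078, 0.0094, 0.0078, 0.0097]]
```

Request:
{"op": "play_rows", "data": {
  "steps": [
    {"claw": 255,"dp": [0.0001,0,0.00028],"angular": [0,0,0]},
    {"claw": 255,"dp": [0.0001,0,0.00028],"angular": [0,0,0]},
    {"claw": 255,"dp": [0.0001,0,0.00028],"angular": [0,0,0]},
    {"claw": 255,"dp": [0.0001,0,0.00028],"angular": [0,0,0]},
    {"claw": 255,"dp": [0.0001,0,0.00028],"angular": [0,0,0]},
    {"claw": 255,"dp": [0.0001,0,0.00028],"angular": [0,0,0]},
    {"claw": 255,"dp": [0.0001,0,0.00028],"angular": [0,0,0]},
    {"claw": 255,"dp": [0.0001,0,0.00028],"angular": [0,0,0]}
  ]
}}

```text
clock: 24.82
tcp_pos: [0.5185, -0.0839, 0.1118]
orientation: [0.13, 0.652, 0.738, -0.115]
wrist_force: [-0.2, -0.6, -2.8]
finger_gap: 0.01
```

```bash
python3 -c "
from h import *
force(4)"
```

```text
bail [-4.900e-03 -1.000e-04  2.175e-01] t 24.9667 F,T [-0.05  0.44 -3.01  0.79  0.09  0.01] hook x [[-0.0069, -0.0071, -0.0069, -0.0068], [0.0083, 0.0093, 0.0088, 0.0073]]
```

Request:
{"op": "play_rows", "data": {
  "steps": [
    {"claw": 255,"dp": [0.0001,0,0.00028],"angular": [0,0,0]},
    {"claw": 255,"dp": [0.0001,0,0.00028],"angular": [0,0,0]},
    {"claw": 255,"dp": [0.0001,0,0.00028],"angular": [0,0,0]},
    {"claw": 255,"dp": [0.0001,0,0.00028],"angular": [0,0,0]},
    {"claw": 255,"dp": [0.0001,0,0.00028],"angular": [0,0,0]},
    {"claw": 255,"dp": [0.0001,0,0.00028],"angular": [0,0,0]},
    {"claw": 255,"dp": [0.0001,0,0.00028],"angular": [0,0,0]},
    {"claw": 255,"dp": [0.0001,0,0.00028],"angular": [0,0,0]}
  ]
}}

```text
clock: 25.68
tcp_pos: [0.5193, -0.0845, 0.1103]
orientation: [0.131, 0.652, 0.738, -0.115]
wrist_force: [0.6, -1.1, 3.7]
finger_gap: 0.0101
```

```bash
python3 -c "
from h import *
force(4)"
```

```text
bail [-0.0043 -0.0007  0.2158] t 25.8333 F,T [ 0.67 -1.69  3.61 -0.43 -0.07  0.04] hook x [[-0.0059, -0.0052, -0.0054, -0.0058], [0.0118, 0.0101, 0.0104, 0.0107]]
```

The bowl took weight at bail z ≈ 0.216: 6.6 N on the bail, held and still. I ease up so it carries about the basket's weight, then shift gently toward plumb.

Request:
{"op": "play_rows", "data": {
  "steps": [
    {"claw": 255,"dp": [-0.0001,0,-0.00025],"angular": [0,0,0]},
    {"claw": 255,"dp": [-0.0001,0,-0.00025],"angular": [0,0,0]},
    {"claw": 255,"dp": [0,0.0005,0],"angular": [0,0,0]},
    {"claw": 255,"dp": [0,0.0005,0],"angular": [0,0,0]},
    {"claw": 255,"dp": [0,0.0005,0],"angular": [0,0,0]},
    {"claw": 255,"dp": [0,0.0005,0],"angular": [0,0,0]},
    {"claw": 255,"dp": [0,0.0005,0],"angular": [0,0,0]},
    {"claw": 255,"dp": [0,0,0],"angular": [0,0,0]}
  ]
}}

```text
clock: 26.55
tcp_pos: [0.5213, -0.0839, 0.1103]
orientation: [0.131, 0.652, 0.738, -0.115]
wrist_force: [0.5, -3.4, 5.6]
finger_gap: 0.01
```

```bash
python3 -c "
from h import *
force(5); force(4,'scene'); print(cur()[2]['joint_pos'].round(2))
for n in('scene','side'):
    im,d,P=look(n,'c7'+n+'.png'); print(bail_see(im,P,[-.002,0,.216]))
"
```

```text
bail [-0.0022 -0.0004  0.2159] t 26.75 F,T [ 0.61 -3.49  5.58 -0.84 -0.1   0.  ] hook x [[-0.0034, -0.0029, -0.0034, -0.0029, -0.0028], [0.0114, 0.0137, 0.0117, 0.0116, 0.0133]]
bail [-0.0022 -0.0004  0.2159] t 26.95 F,T [ 0.65 -3.05  5.5  -0.86 -0.11  0.01] hook x [[-0.0065, -0.0061, -0.0072, -0.0065], [0.0158, 0.0157, 0.0151, 0.0143]]
[-0.13  0.26 -0.41  0.81 -0.34  1.3 ]
(85, array([ 0.001 , -0.0028,  0.2267]), array([-0.0169, -0.0303,  0.1871]), array([0.0159, 0.0308, 0.2306]))
(103, array([-0.004 , -0.0005,  0.2267]), array([-0.0198, -0.0274,  0.1863]), array([0.0116, 0.0349, 0.2307]))
```

Request:
{"op": "play_rows", "data": {
  "steps": [
    {"claw": 255,"dp": [-0.0001,0,-0.00028],"angular": [0,0,0]},
    {"claw": 255,"dp": [-0.0001,0,-0.00028],"angular": [0,0,0]},
    {"claw": 255,"dp": [-0.0001,0,-0.00028],"angular": [0,0,0]},
    {"claw": 255,"dp": [0,0,0],"angular": [0,0,0]},
    {"claw": 255,"dp": [0,0,0],"angular": [0,0,0]},
    {"claw": 255,"dp": [0,0,0],"angular": [0,0,0]},
    {"claw": 255,"dp": [0,0,0],"angular": [0,0,0]},
    {"claw": 255,"dp": [0,0,0],"angular": [0,0,0]}
  ]
}}

```text
clock: 27.77
tcp_pos: [0.5209, -0.0836, 0.1108]
orientation: [0.13, 0.652, 0.738, -0.115]
wrist_force: [0.8, -4.4, 2.8]
finger_gap: 0.0097
```

```bash
python3 -c "
from h import *
force(4)"
```

```text
bail [-0.0025 -0.      0.2164] t 27.9167 F,T [ 0.28 -3.28  2.68 -0.49 -0.03  0.02] hook x [[-0.0037, -0.0041, -0.0039, -0.0041], [0.0116, 0.0108, 0.0127, 0.0122]]
```

Request:
{"op": "play_rows", "data": {
  "steps": [
    {"claw": 255,"dp": [-0.0001,0,-0.00028],"angular": [0,0,0]},
    {"claw": 255,"dp": [-0.0002,0,0],"angular": [0,0,0]},
    {"claw": 255,"dp": [-0.0002,0,0],"angular": [0,0,0]},
    {"claw": 255,"dp": [0,0,0],"angular": [0,0,0]},
    {"claw": 255,"dp": [0,0,0],"angular": [0,0,0]},
    {"claw": 255,"dp": [0,0,0],"angular": [0,0,0]},
    {"claw": 255,"dp": [0,0,0],"angular": [0,0,0]},
    {"claw": 255,"dp": [0,0,0],"angular": [0,0,0]}
  ]
}}

```text
clock: 28.63
tcp_pos: [0.5208, -0.0837, 0.111]
orientation: [0.13, 0.652, 0.739, -0.115]
wrist_force: [0.9, -1.2, -0.2]
finger_gap: 0.0098
```

```bash
python3 -c "
from h import *
force(4)"
```

```text
bail [-2.700e-03 -2.000e-04  2.167e-01] t 28.7833 F,T [ 0.48 -0.79 -0.38  0.29 -0.01  0.02] hook x [[-0.0041, -0.0039, -0.0041, -0.0039], [0.0116, 0.0134, 0.011, 0.0122]]
```

The bowl now carries about 2.8 N of the 3.2 N weight, and the hook is near plumb. I relax the grip, then open gradually and stay still.

Request:
{"op": "play_rows", "data": {
  "steps": [
    {"claw": 255,"dp": [0,0,0],"angular": [0,0,0]},
    {"claw": 255,"dp": [0,0,0],"angular": [0,0,0]},
    {"claw": 255,"dp": [0,0,0],"angular": [0,0,0]},
    {"claw": 255,"dp": [0,0,0],"angular": [0,0,0]},
    {"claw": 255,"dp": [0,0,0],"angular": [0,0,0]},
    {"claw": 255,"dp": [0,0,0],"angular": [0,0,0]},
    {"claw": 255,"dp": [0,0,0],"angular": [0,0,0]},
    {"claw": 255,"dp": [0,0,0],"angular": [0,0,0]}
  ],
  "force": 20
}}

```text
clock: 29.5
tcp_pos: [0.5209, -0.0839, 0.1112]
orientation: [0.13, 0.652, 0.738, -0.115]
wrist_force: [-0.3, 0.4, -1.9]
finger_gap: 0.01
```

```bash
python3 -c "
from h import *
force(4); print(cur()[2]['finger_gap'])"
```

```text
bail [-0.0025 -0.0004  0.2168] t 29.65 F,T [-0.08  0.45 -2.03  0.6   0.06 -0.02] hook x [[-0.0037, -0.0037, -0.0039, -0.0038], [0.0134, 0.0122, 0.0122, 0.013]]
0.010139640275932733
```

Request:
{"op": "play_rows", "data": {
  "steps": [
    {"claw": 255,"dp": [0.0001,0,0.00028],"angular": [0,0,0]},
    {"claw": 255,"dp": [5e-05,0,0.00014],"angular": [0,0,0]},
    {"claw": 255,"dp": [0,0,0],"angular": [0,0,0]},
    {"claw": 255,"dp": [0,0,0],"angular": [0,0,0]},
    {"claw": 255,"dp": [0,0,0],"angular": [0,0,0]},
    {"claw": 255,"dp": [0,0,0],"angular": [0,0,0]},
    {"claw": 255,"dp": [0,0,0],"angular": [0,0,0]},
    {"claw": 255,"dp": [0,0,0],"angular": [0,0,0]}
  ]
}}

```text
clock: 30.37
tcp_pos: [0.521, -0.0841, 0.1109]
orientation: [0.13, 0.652, 0.738, -0.115]
wrist_force: [0.6, -0.3, -1.1]
finger_gap: 0.0099
```

```bash
python3 -c "
from h import *
force(5); print(cur()[2]['finger_gap'])"
```

```text
bail [-0.0024 -0.0005  0.2165] t 30.5667 F,T [ 0.34 -0.25 -0.72  0.41  0.07 -0.01] hook x [[-0.0037, -0.0037, -0.0036, -0.0037, -0.0037], [0.0119, 0.0127, 0.0127, 0.0136, 0.0128]]
0.009726779037857593
```

Request:
{"op": "play_rows", "data": {
  "steps": [
    {"claw": 222,"dp": [0,0,0],"angular": [0,0,0]},
    {"claw": 218,"dp": [0,0,0],"angular": [0,0,0]},
    {"claw": 214,"dp": [0,0,0],"angular": [0,0,0]},
    {"claw": 208,"dp": [0,0,0],"angular": [0,0,0]},
    {"claw": 200,"dp": [0,0,0],"angular": [0,0,0]},
    {"claw": 185,"dp": [0,0,0],"angular": [0,0,0]},
    {"claw": 170,"dp": [0,0,0],"angular": [0,0,0]},
    {"claw": 150,"dp": [0,0,0],"angular": [0,0,0]}
  ]
}}

```text
clock: 31.28
tcp_pos: [0.521, -0.084, 0.1109]
orientation: [0.13, 0.652, 0.738, -0.115]
wrist_force: [0.2, 0.0, -0.3]
finger_gap: 0.0351
```

```bash
python3 -c "
from h import *
force(6); print(cur()[2]['finger_gap'])
look('side','c8t.png');look('scene','c8s.png')
cv2.imwrite('pics/c8.png',np.hstack([cv2.resize(cv2.imread('pics/%s.png'%n)[y:y+120,x:x+80],(400,600),interpolation=cv2.INTER_CUBIC) for n,x,y in(('c8s',215,170),('c8t',290,150))]))
"
```

```text
bail [-0.0024 -0.0005  0.2165] t 31.5333 F,T [-0.01 -0.07 -0.23  0.29  0.04  0.  ] hook x [[-0.0054, -0.0056, -0.0057, -0.0053, -0.0051, -0.0043], [0.0127, 0.0121, 0.0107, 0.0106, 0.0112, 0.0124]]
0.03520637115772115
```

View pics/c8.png

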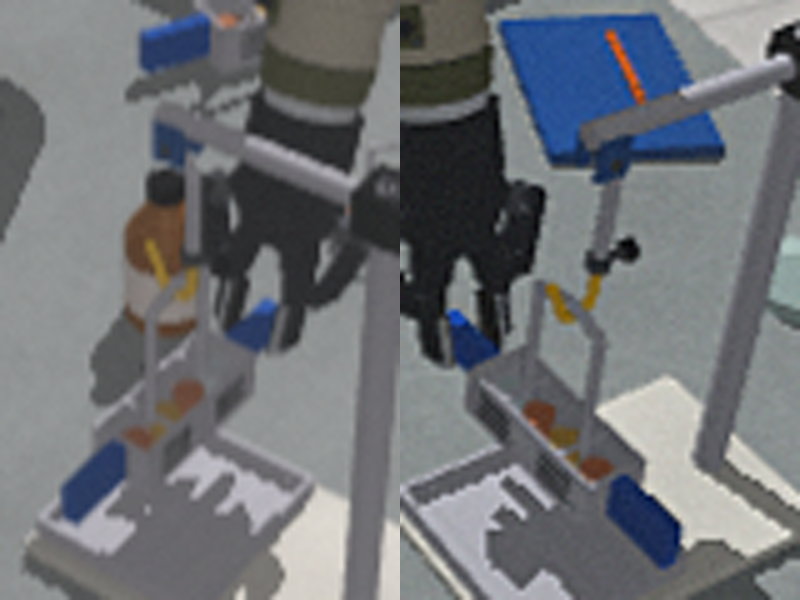

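The basket hangs by its bail in the bowl (right panel 560,300), level, with open fingers on both sides of the lug (465,340) and the amber bottle untouched. I retract along the tool axis.

Request:
{"op": "play_rows", "data": {
  "steps": [
    {"claw": 150,"dp": [0,0,-0.004],"angular": [0,0,0]},
    {"claw": 150,"dp": [0,0,-0.008],"angular": [0,0,0]},
    {"claw": 150,"dp": [0,0,-0.01],"angular": [0,0,0]},
    {"claw": 150,"dp": [0,0,-0.012],"angular": [0,0,0]},
    {"claw": 150,"dp": [0,0,-0.015],"angular": [0,0,0]},
    {"claw": 150,"dp": [0,0,-0.015],"angular": [0,0,0]},
    {"claw": 150,"dp": [0,0,-0.015],"angular": [0,0,0]},
    {"claw": 150,"dp": [0,0,-0.008],"angular": [0,0,0]}
  ]
}}

```text
clock: 32.35
tcp_pos: [0.5182, -0.0539, 0.1951]
orientation: [0.131, 0.652, 0.738, -0.114]
wrist_force: [0.9, -0.7, 0.9]
finger_gap: 0.0352
```

Request:
{"op": "play_rows", "data": {
  "steps": [
    {"claw": 150,"dp": [0,0,-0.005],"angular": [0,0,0]},
    {"claw": 150,"dp": [0,0,0],"angular": [0,0,0]},
    {"claw": 150,"dp": [0,0,0],"angular": [0,0,0]},
    {"claw": 150,"dp": [0,0,0],"angular": [0,0,0]},
    {"claw": 150,"dp": [0,0,0],"angular": [0,0,0]},
    {"claw": 150,"dp": [0,0,0],"angular": [0,0,0]},
    {"claw": 150,"dp": [0,0,0],"angular": [0,0,0]},
    {"claw": 150,"dp": [0,0,0],"angular": [0,0,0]}
  ]
}}

```text
clock: 33.02
tcp_pos: [0.517, -0.0529, 0.197]
orientation: [0.13, 0.652, 0.738, -0.115]
wrist_force: [-1.0, -0.6, -0.2]
finger_gap: 0.0353
```

```bash
python3 - <<'E'
from h import *
o=hook_track(14,'side'); print(o[:,[0,2,8]].round(4).tolist())
im,d,P=look('side','c9t.png'); im2,d2,P2=look('scene','c9s.png')
for i,p in((im,P),(im2,P2)):
    hsv=cv2.cvtColor(i,cv2.COLOR_RGB2HSV); S=W2S(p.reshape(-1,3)).reshape(p.shape)
    m=(hsv[...,0]>105)&(hsv[...,0]<128)&(hsv[...,1]>130)&(abs(S[...,0])<.04)&(abs(S[...,1])<.13)&(S[...,2]>.07)&(S[...,2]<.16)
    for sg in(1,-1):
        q=S[m&(S[...,1]*sg>.03)]; 
        if len(q): print(sg,len(q),np.median(q,0).round(3),q.min(0).round(3),q.max(0).round(3))
    print(bail_see(i,p,[-.002,0,.216]))
print(cur()[2]['tcp_pos'],cur()[2]['clock'],cur()[2]['wrist_force'].round(2))
cv2.imwrite('pics/c9.png',np.hstack([cv2.resize(cv2.imread('pics/%s.png'%n)[y:y+120,x:x+80],(400,600),interpolation=cv2.INTER_CUBIC) for n,x,y in(('c9s',215,170),('c9t',290,150))]))
E
```

```text
[[33.0167, -0.0053, 0.0119], [33.0667, -0.0052, 0.0121], [33.1167, -0.0057, 0.0117], [33.1667, -0.0052, 0.0108], [33.2167, -0.0053, 0.0113], [33.2667, -0.0047, 0.0113], [33.3167, -0.0044, 0.0112], [33.3667, -0.0041, 0.0116], [33.4167, -0.0044, 0.0113], [33.4667, -0.0044, 0.0107], [33.5167, -0.004, 0.0121], [33.5667, -0.0047, 0.0126], [33.6167, -0.0039, 0.0112], [33.6667, -0.0056, 0.0142]]
1 74 [-0.009  0.089  0.12 ] [-0.025  0.062  0.101] [0.002 0.109 0.126]
-1 146 [-0.007 -0.089  0.123] [-0.011 -0.113  0.103] [ 0.004 -0.059  0.133]
(100, array([-0.0028, -0.0004,  0.227 ]), array([-0.0214, -0.0292,  0.1866]), array([0.0104, 0.0341, 0.23  ]))
1 46 [0.001 0.089 0.12 ] [-0.008  0.066  0.101] [0.005 0.11  0.127]
-1 76 [ 0.003 -0.095  0.127] [-0.007 -0.116  0.105] [ 0.007 -0.064  0.135]
(85, array([-0.0036, -0.0038,  0.2275]), array([-0.0202, -0.0322,  0.186 ]), array([0.0147, 0.0317, 0.2306]))
[ 0.51713343 -0.05275282  0.19735831] 33.8167 [-0.71 -0.18  0.3 ]
```

View pics/c9.png

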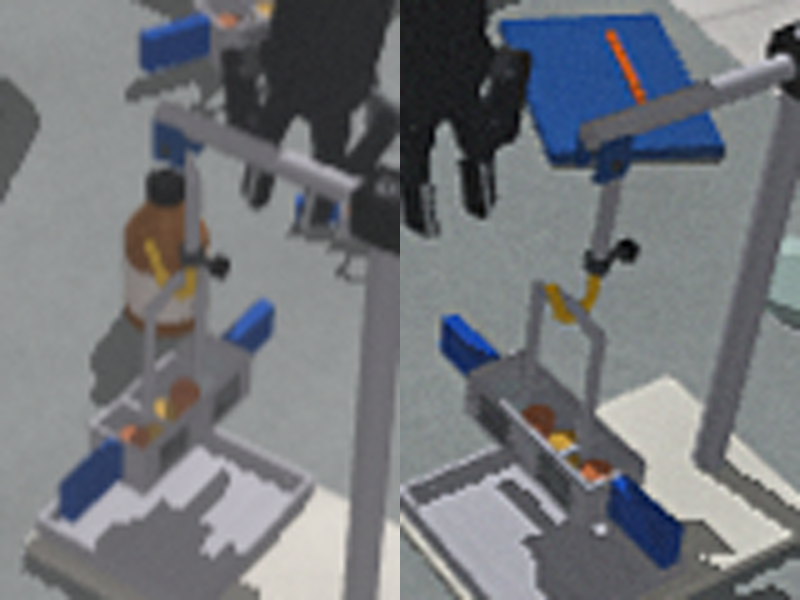

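The basket hangs free and the gripper is well away. The lug tops are 8 mm apart (0.045 rad) and the hook moves within about 1 mm. I let it settle a moment, then hand in.

Request:
{"op": "play_rows", "data": {
  "steps": [
    {"claw": 150,"dp": [0,0,0],"angular": [0,0,0]},
    {"claw": 150,"dp": [0,0,0],"angular": [0,0,0]},
    {"claw": 150,"dp": [0,0,0],"angular": [0,0,0]},
    {"claw": 150,"dp": [0,0,0],"angular": [0,0,0]},
    {"claw": 150,"dp": [0,0,0],"angular": [0,0,0]},
    {"claw": 150,"dp": [0,0,0],"angular": [0,0,0]},
    {"claw": 150,"dp": [0,0,0],"angular": [0,0,0]},
    {"claw": 150,"dp": [0,0,0],"angular": [0,0,0]}
  ]
}}

```text
clock: 34.48
tcp_pos: [0.5171, -0.0528, 0.1974]
orientation: [0.13, 0.652, 0.738, -0.115]
wrist_force: [0.2, 0.1, 0.5]
finger_gap: 0.0352
```

```bash
python3 -c "
from h import *
o=hook_track(12,'side'); print(o[:,[0,2,8]].round(4).tolist()); print(env.hand_in())"
```

```text
[[34.4833, -0.005, 0.0127], [34.5333, -0.0054, 0.0105], [34.5833, -0.0054, 0.0112], [34.6333, -0.0055, 0.0105], [34.6833, -0.0056, 0.0119], [34.7333, -0.0051, 0.0114], [34.7833, -0.0058, 0.0103], [34.8333, -0.0056, 0.0115], [34.8833, -0.005, 0.0116], [34.9333, -0.0045, 0.0114], [34.9833, -0.005, 0.0115], [35.0333, -0.0049, 0.0119]]
the job is handed in; nothing more can be done
None
```

The middle-sized basket is hanging from the hook, released, and I handed the job in at about 35 s of the 70 s allowed; no verdict was reported.

I gripped the basket by its +y lug. I pressed the bail against the sleeve until the hook had stood still for over 0.5 s, then lowered it until the bowl took the weight at a bail height of about 0.216 m. I eased the load to about 2.5 N before opening the gripper and backing away.

**Last checks:**
- **Hook:** it stays within about 1 mm, and its lean from plumb works out at about 0.03 rad.
- **Basket:** it hangs free with a tilt of about 0.045 rad. The two lug tops are 8 mm apart in height, so it is not perfectly level but well inside the 0.2 rad limit.
- **Robot:** the gripper is clear of everything.
- **Bystanders:** the amber bottle stood untouched in the last pictures; I did not check the clear bottle or the tape roll again at the end, but the arm never went near them.

**Forces and disagreements:**
- While I shifted the seated bail toward plumb, the load on the hook rose to about 9 N, from the wrist readings (the limit is 12 N). I backed it off.
- The two fixed cameras disagree by 4–5 mm, so I used their average for the stand and basket positions.

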